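# Put the pile of microscopy cases back in their trays

## Task

Someone has piled the microscope's accessories on the bench. Take the pile apart from the top down, one piece at a time, and set each gently, flat and upright, inside the tray made for its shape and size: the cover-glass box in the small square tray, the round pot in the round one, the flat black case in the smaller oblong one and the wooden slide box in the larger oblong one. Leave the dropper bottle and the small glass jar standing where they are.

Things in the scene. Friction and masses are not known exactly. Their poses are not given: they have to be found in the camera images.
- coverslip_box: Cover-glass box, top of the pile: small white plastic block, 24 x 24 mm, 20 mm high, 20 to 45 g, closed (no loose lid). Origin: centre of its underside; z up; x and y square to its sides.
- objective_pot: Round objective pot, second from the top: grey cylinder of 34 mm diameter with an aluminium cap of 36 mm diameter over its upper 12 mm, 38 mm high in all, 50 to 100 g, cap fixed. Origin: centre of its underside; z up.
- chamber_case: Flat black plastic case, third from the top: 70 mm along its x, 40 mm along its y, 20 mm high, 55 to 115 g, closed (no loose lid). Origin: centre of its underside; z up.
- slide_box: Wooden slide box, the bottom of the pile, standing on the bench: 96 mm along its x, 60 mm along its y, 30 mm high, 110 to 225 g, closed (no loose lid). The four stand loosely on one another, nearly centred, 108 mm high in all, each turned a little differently. Origin: centre of its underside; z up.
- coverslip_tray: Fixed shallow aluminium-edged tray with a brown cork floor, its top face 2 mm above the bench; the 4 mm wide edge rises 4 mm above the bench (2 mm above the floor). The small square one: inside 40 x 40 mm, outside 48 x 48 mm; fits the cover-glass box with 8 mm play on each side. Origin: centre of its underside; z up, x and y square to its sides; the underside is at bench level.
- pot_tray: Fixed shallow aluminium-edged tray with a brown cork floor, its top face 2 mm above the bench; the 4 mm wide edge rises 4 mm above the bench (2 mm above the floor). The round one: inside diameter 52 mm, outside 60 mm; fits the round pot with 8 mm play all round. Origin: centre of its underside; z up; the underside is at bench level.
- chamber_case_tray: Fixed shallow aluminium-edged tray with a brown cork floor, its top face 2 mm above the bench; the 4 mm wide edge rises 4 mm above the bench (2 mm above the floor). The smaller oblong one: inside 86 mm along its x and 56 mm along its y, outside 94 x 64 mm; fits the flat black case with 8 mm play on each side. Origin: centre of its underside; z up; the underside is at bench level.
- slide_box_tray: Fixed shallow aluminium-edged tray with a brown cork floor, its top face 2 mm above the bench; the 4 mm wide edge rises 4 mm above the bench (2 mm above the floor). The larger oblong one: inside 112 mm along its x and 76 mm along its y, outside 120 x 84 mm; fits the wooden slide box with 8 mm play on each side. Origin: centre of its underside; z up; the underside is at bench level.
- dropper_bottle: Bystander, leave standing: amber glass dropper bottle, 28 mm diameter, 60 mm high with a black rubber bulb. Origin: centre of its underside; z up.
- specimen_jar: Bystander, leave standing: small clear glass jar with a white lid, 34 mm diameter, 48 mm high. Origin: centre of its underside; z up.

How it is judged:
On the way, in this order (a step that is already met when the one before it is completed fails the run):
1. the cover-glass box lies flat in its own tray (horizontal distance between coverslip_box and coverslip_tray below 0.012 m and z of coverslip_box in the frame of coverslip_tray between -0.001 and 0.0045 m and angle between coverslip_box's own z axis and vertical below 0.08 rad), for 0.2 s.
2. the round pot lies flat in its own tray (horizontal distance between objective_pot and pot_tray below 0.012 m and z of objective_pot in the frame of pot_tray between -0.001 and 0.0045 m and angle between objective_pot's own z axis and vertical below 0.08 rad), for 0.2 s.
3. the flat black case lies flat in its own tray (horizontal distance between chamber_case and chamber_case_tray below 0.012 m and z of chamber_case in the frame of chamber_case_tray between -0.001 and 0.0045 m and angle between chamber_case's own z axis and vertical below 0.08 rad and angle between the x axis of chamber_case and the x axis of chamber_case_tray, either way round below 0.25 rad), for 0.2 s.
4. the wooden slide box lies flat in its own tray (horizontal distance between slide_box and slide_box_tray below 0.012 m and z of slide_box in the frame of slide_box_tray between -0.001 and 0.0045 m and angle between slide_box's own z axis and vertical below 0.08 rad and angle between the x axis of slide_box and the x axis of slide_box_tray, either way round below 0.25 rad), for 0.2 s.
At the end, for the whole second after the job is handed in: Every piece lies flat (within 0.08 rad of upright) on the floor of its own tray (underside less than 4.5 mm above the bench), within 12 mm of the tray's centre, the two oblong pieces along their trays within 0.25 rad (either way round), all released and at rest (all of step 1 and all of step 2 and all of step 3 and all of step 4 and linear speed of each of coverslip_box, objective_pot, chamber_case, slide_box below 0.02 m/s and contact force between the fingers and coverslip_box below 0.05 N and contact force between the fingers and objective_pot below 0.05 N and contact force between the fingers and chamber_case below 0.05 N and contact force between the fingers and slide_box below 0.05 N); the robot touches nothing.
It fails at once if a piece is let fall or knocked off (moving faster than 0.6 m/s with no finger on it, a fall of about 20 mm) ((linear speed of coverslip_box above 0.6 m/s and contact force between the fingers and coverslip_box below 0.01 N) or (linear speed of objective_pot above 0.6 m/s and contact force between the fingers and objective_pot below 0.01 N) or (linear speed of chamber_case above 0.6 m/s and contact force between the fingers and chamber_case below 0.01 N) or (linear speed of slide_box above 0.6 m/s and contact force between the fingers and slide_box below 0.01 N)).
It fails at once if the dropper bottle is tipped by more than 0.5 rad or shifted by more than 30 mm (angle between dropper_bottle's own z axis and vertical above 0.5 rad or distance of dropper_bottle from where it was at the start of the episode above 0.03 m).
It fails at once if the specimen jar is tipped by more than 0.5 rad or shifted by more than 30 mm (angle between specimen_jar's own z axis and vertical above 0.5 rad or distance of specimen_jar from where it was at the start of the episode above 0.03 m).
It also fails if it takes over 144 s, if anything falls off the work surface, if the arm or the gripper's body presses on something with over 40 N, if the wrist force passes 120 N, or if a joint passes its speed limit or range.

## Robot

A 6-joint arm with a two-finger parallel gripper is mounted at the origin on the work surface. World frame = base frame: x ahead of the robot, y to its left, z up, the work surface at z = 0. Lengths are in m, angles in rad, forces in N, time in s.
With the tool pointing down it reaches from about 0.4 to 0.925 m from the base axis. Payload 12.5 kg.
Tool frame: the origin (TCP) lies at the very end of the fingers, on their centre line; the grasp point (between the pads) lies 19 mm behind it; x points along the fingers, z is the direction in which the jaws open and shut, and the axes are right-handed (so a half turn about x gives the same grasp; the last joint's range is limited). The gripper opens to 95 mm and grips with 3 to 60 N. Pads are 20 mm wide; open, the fingers measure 119 mm over their backs; the gripper's body (75 mm by 180 mm) begins 59 mm behind the grasp point.
Start: joints at [-1.382, 0.491, 1.559, -0, 1.092, -0.106], TCP at [0.182, -0.598, 0.18] pointing down, gripper open.
Joint ranges: [-3.1, 3.1], [-0.84, 2.19], [0.05, 2.79], [-1.13, 4.28], [0.06, 2.93], [-2.69, 2.69]. Speed limits (rad/s): [2.22, 2.22, 2.79, 3.14, 3.14, 3.14].

## Interface

Orientations are given as a unit quaternion [x, y, z, w].
In Python, from plant import status, imaging, bot gives the robot as it stands. The module is installed in compiled form; this text tells all that it offers.
- The arm moves only by the shell command python3 -m jog 'ROWS' [FORCE]. ROWS is JSON, one flat list of numbers, 5 for each row, row after row: the shift along the tool's x, y, z in m, then the turn about the tool's x in degrees, then the closure, from -1 (fully open) to 1 (shut). A call has 1 to 5 rows; each row is the pose to reach, as a shift and turn from the pose commanded when the call began, along the tool's axes at that moment; what a row does not reach only later rows make up. A row lasts 1/10 s, in which the tool goes at most 50 mm and 8.59 degrees, less where a joint would pass 70% of its speed; a pose out of reach is approached as far as the arm can. A call with a gripper value outside its range is refused whole. The fingers move at their own pace and stop on an object; FORCE is the grip in N (left out, the last holds). Time passes only in rows, so rows that repeat a pose let the fingers close. It gives the time, the measured TCP pose, the force and the opening at its end, in the units of the state.
- status.read_state(): the state, without advancing time (a new reading comes with each control period).
- imaging.camera(name): name is "scene" or "top" or "wrist"; returns the picture (480x640x3 uint8, red, green, blue); there is no depth.
- imaging.camera_model(name): a dict with "K" (3x3 intrinsics, pixels), "rvec" (rotation vector, rad) and "tvec" (3), from world to camera coordinates, as OpenCV has them; the wrist camera has in their place "mount" (4x4, takes a point from camera to tool coordinates, whose origin is the TCP and whose axes are the tool frame's). Camera axes: x right, y down, z forward; pixel columns grow to the right and rows downward; lengths in m; the calibration is good to about 2 mm. A picture is of the moment at which its call begins: read the wrist's pose just before it. camera_model takes no time and is no camera call.
- bot.finish_job(): hands the job in, once; it reports no verdict.
Trained networks look in the newest picture that a camera, given by its name, has taken for a name from the list of things; names that differ only in an ending like _2 or _b are one class to them, and where a whole thing is asked for, a point or a joint stands for the part that bears it (a point fixed in the world has none). Each returns a list of dicts, best first, with "conf" (0 to 1); they miss things now and then, are a little off and sometimes report something else, mostly with a low value. They report only what shows in the picture. A call takes as long as a camera call.
- imaging.search_frame(camera, target): "pixel" ([row, column] in pixels, amid what is visible of it).
- imaging.place_of(camera, target): "pixel" ([row, column] in pixels: a listed point, or the origin of a listed thing).
The state is a dict: "time": time; "q": joint angles; "joint_vel": joint speeds; "tau": joint torques, N m; "tcp_pos": TCP position; "eef_rot": TCP orientation; "force": force on the tool from outside, world axes, zero at the start; "moment": the same for the moment, N m; "grip_width": finger opening in m.
Only numpy, scipy, OpenCV 4.12 (cv2) and the standard library are available. Lean on these libraries where they do the work, as an engineer would, in place of code of your own. Each camera call takes 0.05 s, during which the arm holds its last target.

## Working session

There is one attempt and no reset: what is moved stays moved. The work goes in short steps, Python scripts to look and compute and a shell command to move; the robot and the scene stay as the last step left them, time stands still between calls to the robot, and variables do not carry over. Pictures are saved under pics/ and viewed, and the job is handed in when it is done.

```bash
mkdir -p pics
python3 - <<'E'
from plant import status, imaging, bot
import cv2
print(status.read_state())
for n in ("scene","top"):
    im=imaging.camera(n); cv2.imwrite(f"pics/{n}0.png",im[:,:,::-1]); print(n,imaging.camera_model(n))
print(imaging.camera_model("wrist"))
E
```

```text
{'time': 0.0, 'q': array([-1.38160067e+00,  4.91545434e-01,  1.55945249e+00, -1.62786546e-05,
        1.09169392e+00, -1.05588687e-01]), 'joint_vel': array([ 1.14634675e-03,  1.55901568e-03,  1.79217945e-03, -1.18051914e-05,
        4.53545084e-04, -2.20292053e-03]), 'tau': array([ 2.43996241e-03, -6.12647438e+01, -2.58185077e+01,  6.92722248e-02,
        4.82869043e-02, -1.29166151e-04]), 'tcp_pos': array([ 0.18155423, -0.59775398,  0.1792695 ]), 'eef_rot': array([ 0.42140629,  0.56829925, -0.42088766,  0.56772025]), 'force': array([-1.78278468, -0.13501874, -0.63607162]), 'moment': array([-0.01851016, -0.00394211,  0.01849534]), 'grip_width': 0.09446554963304298}
scene {'K': array([[453.44294736,   0.        , 318.39844909],
       [  0.        , 453.44294736, 234.25690605],
       [  0.        ,   0.        ,   1.        ]]), 'rvec': array([ 0.9432103 ,  2.47075875, -1.11394629]), 'tvec': array([ 0.42036306, -0.21845299,  1.20873777])}
top {'K': array([[469.35757782,   0.        , 322.20901966],
       [  0.        , 469.35757782, 237.21777861],
       [  0.        ,   0.        ,   1.        ]]), 'rvec': array([ 2.13784242, -2.15981636,  0.12996182]), 'tvec': array([0.00744792, 0.57597492, 0.82551548])}
{'K': array([[346.37010765,   0.        , 316.22345892],
       [  0.        , 346.37010765, 244.36356271],
       [  0.        ,   0.        ,   1.        ]]), 'mount': array([[-3.56086253e-04, -2.49545188e-01,  9.68363089e-01,
        -2.05796203e-01],
       [-7.49686141e-05, -9.68363141e-01, -2.49545229e-01,
         7.08934123e-02],
       [ 9.99999934e-01, -1.61456464e-04,  3.26112746e-04,
         1.54691445e-03],
       [ 0.00000000e+00,  0.00000000e+00,  0.00000000e+00,
         1.00000000e+00]])}
```

View pics/scene0.png

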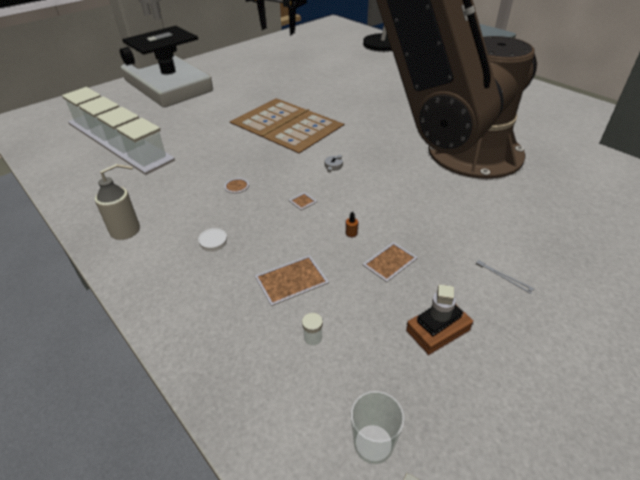

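View pics/top0.png

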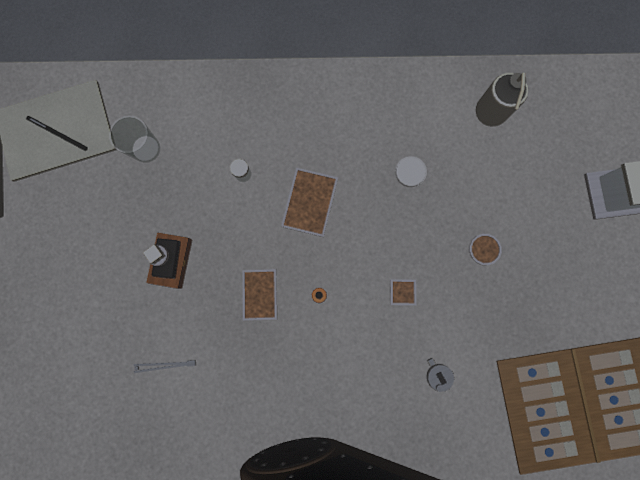

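The top view (column, row) shows the pile at about (165,258) and the trays at (404,292), (485,249), (260,295) and (310,202). The dropper bottle is at (319,295) and the jar at (239,168). The next step is to measure them.

```bash
cat > h.py <<'E'
import numpy as np, cv2
from plant import status, imaging
from scipy.spatial.transform import Rotation as R
def cam(n, st=None):
    m=imaging.camera_model(n); K=m["K"]
    if "mount" in m:
        st=st or status.read_state()
        T=np.eye(4); T[:3,:3]=R.from_quat(st["eef_rot"]).as_matrix(); T[:3,3]=st["tcp_pos"]
        W=np.linalg.inv(T@m["mount"])
    else:
        W=np.eye(4); W[:3,:3]=cv2.Rodrigues(m["rvec"])[0]; W[:3,3]=m["tvec"]
    return K,W
def unproj(c,uv,z):   # uv: Nx2 (col,row)
    K,W=c; uv=np.atleast_2d(uv).astype(float)
    d=np.c_[uv,np.ones(len(uv))]@np.linalg.inv(K).T@W[:3,:3]
    o=-W[:3,:3].T@W[:3,3]
    return (o+d*((z-o[2])/d[:,2])[:,None])
def proj(c,p):
    K,W=c; p=np.atleast_2d(p); q=(p@W[:3,:3].T+W[:3,3])@K.T
    return q[:,:2]/q[:,2:]
E
python3 - <<'E'
from h import *
c=cam("top"); im=imaging.camera("top")
print("cam pos",-c[1][:3,:3].T@c[1][:3,3])
hsv=cv2.cvtColor(im,cv2.COLOR_RGB2HSV)
m=((hsv[:,:,1]>90)&(hsv[:,:,0]<25)).astype(np.uint8)
for k in cv2.findContours(m,cv2.RETR_EXTERNAL,cv2.CHAIN_APPROX_NONE)[0]:
    if cv2.contourArea(k)<150: continue
    w=unproj(c,k.reshape(-1,2),0.002)[:,:2]
    r=cv2.minAreaRect((w*1000).astype(np.float32)); print(k.reshape(-1,2).mean(0).round(),np.round(r[0],1),np.round(r[1],1),round(r[2],1))
for t in ["coverslip_box","objective_pot","chamber_case","slide_box","coverslip_tray","pot_tray","chamber_case_tray","slide_box_tray","dropper_bottle","specimen_jar"]:
    d=imaging.place_of("top",t)[:1]
    for e in d: print(t,round(e["conf"],2),np.round(e["pixel"]),unproj(c,e["pixel"][::-1],0.002).round(4))
E
```

```text
cam pos [ 0.46317722 -0.00668817  0.89370046]
[585. 408.] [ 268.4 -464.5] [200.6 268.1] 8.5
[402. 292.] [ 476.  -148.4] [36.5 35.6] 89.4
[259. 294.] [474.  122.4] [83.3 52.9] 0.7
[485. 249.] [ 555.3 -308.1] [47.4 48.2] 43.3
[169. 260.] [539.8 295.6] [67.6 97.8] 79.5
[309. 202.] [651.3  26.5] [ 73.7 109.5] 75.7
coverslip_box 0.62 [256. 158.] [[0.5483 0.3165 0.002 ]]
objective_pot 0.65 [257. 159.] [[0.5468 0.3149 0.002 ]]
chamber_case 0.64 [260. 170.] [[0.5406 0.2934 0.002 ]]
slide_box 0.74 [260. 172.] [[0.5392 0.2901 0.002 ]]
pot_tray 0.72 [248. 487.] [[ 0.556  -0.3111  0.002 ]]
chamber_case_tray 0.74 [296. 258.] [[0.4705 0.125  0.002 ]]
slide_box_tray 0.79 [205. 309.] [[0.6443 0.0263 0.002 ]]
specimen_jar 0.89 [173. 244.] [[0.7097 0.1538 0.002 ]]
```

```bash
cat >> h.py <<'E'
def rel(target, zdir_deg=None, st=None):
    """tool-frame shift from present measured pose to target TCP (world), and turn about x to bring tool z axis to zdir (mod 180)"""
    st=st or status.read_state(); M=R.from_quat(st["eef_rot"]).as_matrix()
    s=M.T@(np.array(target)-st["tcp_pos"])
    out=[round(v,4) for v in s]
    cur=np.degrees(np.arctan2(M[1,2],M[0,2]))
    if zdir_deg is not None:
        d=(zdir_deg-cur+90)%180-90   # world yaw change; tool x is down => turn = -d
        out.append(round(-d,1))
    return out,"zdir now",round(cur,2),"tcp",st["tcp_pos"].round(4),"q1,q6",st["q"][[0,5]].round(2),"t",round(st["time"],2)
E
python3 - <<'E'
from h import *
M=R.from_quat(status.read_state()["eef_rot"]).as_matrix(); print(M.round(3))
print(rel([.5,-.2,.28],80)); print(rel([.54,.285,.28],80))
E
```

```text
[[ 0.     0.957  0.291]
 [-0.     0.291 -0.957]
 [-1.     0.     0.   ]]
([np.float64(-0.1002), np.float64(0.4203), np.float64(-0.2883), np.float64(26.9)], 'zdir now', np.float64(-73.11), 'tcp', array([ 0.1817, -0.598 ,  0.1799]), 'q1,q6', array([-1.38, -0.11]), 't', 0.65)
([np.float64(-0.1002), np.float64(0.5995), np.float64(-0.7408), np.float64(26.9)], 'zdir now', np.float64(-73.11), 'tcp', array([ 0.1817, -0.598 ,  0.1799]), 'q1,q6', array([-1.38, -0.11]), 't', 0.65)
```

```bash
python3 -m jog '[-0.1,0.42,-0.288,27,-1, -0.1,0.42,-0.288,27,-1, -0.1,0.42,-0.288,27,-1, -0.1,0.42,-0.288,27,-1, -0.1,0.42,-0.288,27,-1]'
python3 -m jog '[-0.05,0.18,-0.3,0,-1, -0.05,0.18,-0.3,0,-1, -0.05,0.18,-0.3,0,-1, -0.05,0.18,-0.3,0,-1, -0.05,0.18,-0.3,0,-1]'
python3 -c "
from h import *
print(rel([.54,.285,.25],80))"
```

```text
time: 1.15
tcp_pos: [0.3351, -0.4058, 0.2283]
eef_rot: [-0.542, -0.453, 0.542, -0.454]
force: [0.9, -0.2, -0.2]
grip_width: 0.0955
time: 1.65
tcp_pos: [0.4979, -0.219, 0.2637]
eef_rot: [0.542, 0.454, -0.542, 0.454]
force: [-0.3, -1.5, 0.8]
grip_width: 0.0953
([np.float64(0.0136), np.float64(-0.047), np.float64(-0.5036), np.float64(-0.1)], 'zdir now', np.float64(-100.11), 'tcp', array([ 0.4979, -0.219 ,  0.2637]), 'q1,q6', array([-0.54,  1.21]), 't', 1.65)
```

```bash
python3 -m jog '[0,-0.047,-0.504,0,-1, 0,-0.047,-0.504,0,-1, 0,-0.047,-0.504,0,-1, 0,-0.047,-0.504,0,-1, 0,-0.047,-0.504,0,-1]'
python3 -m jog '[0,0,-0.3,0,-1, 0,0,-0.3,0,-1, 0,0,-0.3,0,-1, 0,0,-0.26,0,-1, 0,0,-0.26,0,-1]'
python3 - <<'E'
from h import *
print(rel([.54,.285,.25],80))
im=imaging.camera("wrist"); cv2.imwrite("pics/w1.png",im[:,:,::-1])
E
```

```text
time: 2.15
tcp_pos: [0.5175, 0.0303, 0.2634]
eef_rot: [0.542, 0.454, -0.542, 0.454]
force: [2.1, 0.1, -0.6]
grip_width: 0.0952
time: 2.65
tcp_pos: [0.5615, 0.2766, 0.2633]
eef_rot: [0.542, 0.454, -0.542, 0.454]
force: [0.2, -0.3, 0.6]
grip_width: 0.0949
([np.float64(0.0133), np.float64(-0.0227), np.float64(-0.0045), np.float64(-0.1)], 'zdir now', np.float64(-100.1), 'tcp', array([0.5615, 0.2766, 0.2633]), 'q1,q6', array([0.35, 2.1 ]), 't', 2.65)
```

View pics/w1.png

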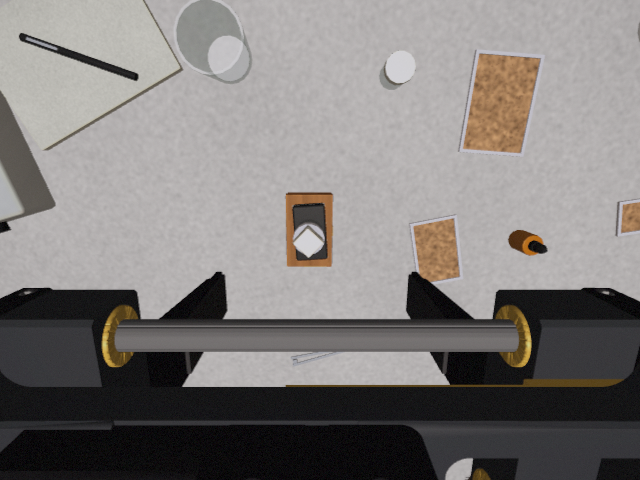

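The wrist view shows the pile with the white box at about (309,241), turned roughly 45° to the image. The wooden box spans (287–332, 193–266). I'll zoom in for the exact outlines.

Run:
```python
from h import *
im=imaging.camera("wrist"); c=im[185:275,265:355]
cv2.imwrite("pics/w1z.png",cv2.resize(c,None,fx=6,fy=6,interpolation=cv2.INTER_CUBIC)[:,:,::-1])
```

```text
(no output)
```

View pics/w1z.png

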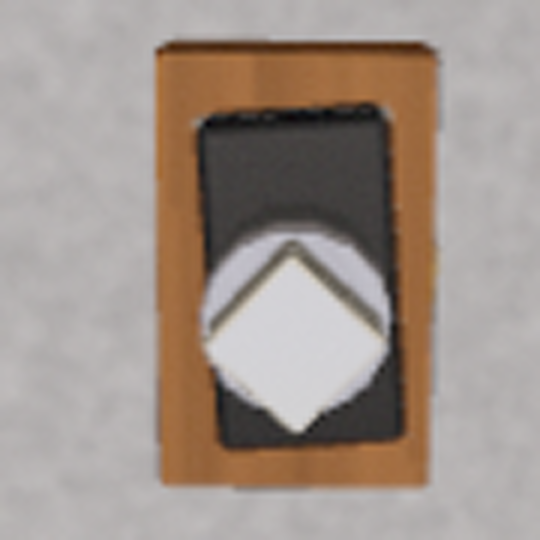

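Run:
```python
from h import *
c=cam("wrist")
def f(p): return np.array(p)/6.+[265-.42,185-.42]
for n,p,z in [("cs",[(293,255),(206,342),(299,432),(385,332)],.108),("case",[(203,127),(386,120),(405,440),(220,448)],.05),("slide",[(157,55),(437,55),(428,486),(162,484)],.03)]:
    w=unproj(c,f(p),z)[:,:2]*1000
    r=cv2.minAreaRect(w.astype(np.float32)); print(n,w.mean(0).round(1),np.round(r[0],1),np.round(r[1],1),round(r[2],1))
w=unproj(c,f([(297,320),(203,320),(391,320),(297,415)]),.088)*1000;print(w.round(1))
t=cam("top")
print(imaging.place_of("wrist","coverslip_box")[:1], proj(c,[[.54,.29,.088]]), proj(t,[[.54,.29,.108]]))
st=status.read_state();M=R.from_quat(st["eef_rot"]).as_matrix()
print(proj(c,[st["tcp_pos"]]),proj(c,[st["tcp_pos"]+M[:,2]*.047]))
```

```text
cs [544. 284.] [543.7 283.4] [23.6 24. ] 35.6
case [540.8 283.3] [540.8 283. ] [38.9 67.8] 82.7
slide [539.2 285.3] [539.2 285.3] [58.8 94.9] 79.8
[[543.  284.   88. ]
 [546.  301.5  88. ]
 [540.  266.6  88. ]
 [524.7 287.3  88. ]]
[{'pixel': [238.6, 311.8], 'conf': 0.62}] [[309.35165295 241.34958539]] [[150.99603283 254.80788874]]
[[318.5839196  272.64808649]] [[393.60002656 272.71893931]]
```

```bash
python3 -c "
from h import *
print(rel([.544,.2837,.16],-54.4))"
```

```text
([np.float64(0.1024), np.float64(-0.0181), np.float64(-0.0038), np.float64(-45.5)], 'zdir now', np.float64(-99.9), 'tcp', array([0.5612, 0.2768, 0.2623]), 'q1,q6', array([0.35, 2.1 ]), 't', 2.8)
```

```bash
python3 -m jog '[0.04,-0.018,-0.004,-45.5,-1, 0.08,-0.018,-0.004,-45.5,-1, 0.102,-0.018,-0.004,-45.5,-1, 0.102,-0.018,-0.004,-45.5,-1, 0.102,-0.018,-0.004,-45.5,-1]'
python3 -m jog '[0,0,0,0,-1, 0,0,0,0,-1, 0,0,0,0,-1]'
python3 - <<'E'
from h import *
print(rel([.544,.2837,.093],-54.4))
c=cam("wrist");im=imaging.camera("wrist"); cv2.imwrite("pics/w2.png",im[:,:,::-1])
a=np.radians(35.6);C=[.544,.2837,.108];print(proj(c,[[C[0]+.017*np.cos(a+np.pi/4+k*np.pi/2),C[1]+.017*np.sin(a+np.pi/4+k*np.pi/2),.108] for k in range(4)]))
E
```

```text
time: 3.3
tcp_pos: [0.5443, 0.28, 0.1605]
eef_rot: [0.336, 0.622, -0.337, 0.622]
force: [-0.4, 0.3, -0.2]
grip_width: 0.095
time: 3.6
tcp_pos: [0.5446, 0.281, 0.1614]
eef_rot: [0.339, 0.62, -0.339, 0.62]
force: [-0.5, 0.5, -0.2]
grip_width: 0.0948
([np.float64(0.0684), np.float64(0.0009), np.float64(-0.0026), np.float64(-3.0)], 'zdir now', np.float64(-57.37), 'tcp', array([0.5446, 0.281 , 0.1614]), 'q1,q6', array([0.37, 1.37]), 't', 3.6)
[[293.94037882 233.40661929]
 [296.02191476 263.31031507]
 [326.66283947 261.78435697]
 [325.27061443 231.81287685]]
```

View pics/w2.png

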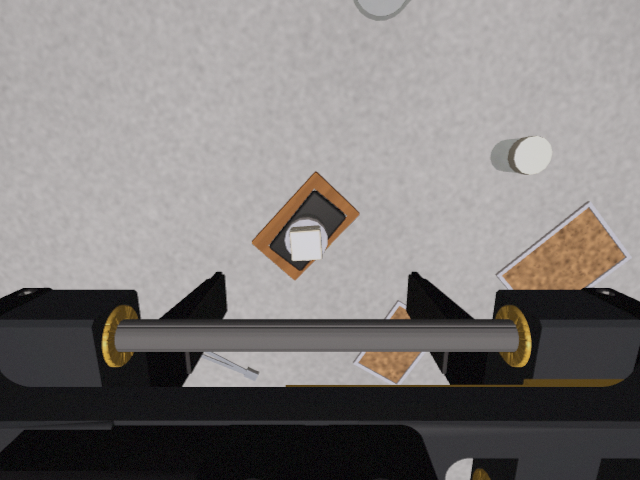

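The box top appears about 4 px left of where I predicted, at column 306 against a finger midline near 316. I'll correct for that, go lower and look again.

```bash
python3 -m jog '[0.01,0,-0.006,-3,-1, 0.02,0,-0.006,-3,-1, 0.02,0,-0.006,-3,-1, 0.02,0,-0.006,-3,-1, 0.02,0,-0.006,-3,-1]'
python3 - <<'E'
from h import *
print(rel([.544,.2837,.093],-54.4))
c=cam("wrist");im=imaging.camera("wrist"); cv2.imwrite("pics/w3.png",cv2.resize(im[200:290,190:440],None,fx=3.2,fy=3.2,interpolation=cv2.INTER_CUBIC)[:,:,::-1])
a=np.radians(35.6);C=[.544,.2837,.108];print(proj(c,[[C[0]+.017*np.cos(a+np.pi/4+k*np.pi/2),C[1]+.017*np.sin(a+np.pi/4+k*np.pi/2),.108] for k in range(4)]))
E
```

```text
time: 4.15
tcp_pos: [0.5415, 0.2864, 0.1414]
eef_rot: [0.322, 0.629, -0.322, 0.63]
force: [0.5, -0.7, 0.2]
grip_width: 0.0951
([np.float64(0.0484), np.float64(0.0004), np.float64(0.0037), np.float64(0.2)], 'zdir now', np.float64(-54.2), 'tcp', array([0.5415, 0.2864, 0.1414]), 'q1,q6', array([0.38, 1.32]), 't', 4.15)
[[301.90015837 239.22751883]
 [302.12691996 271.33944648]
 [335.15732838 271.44047629]
 [335.73505552 239.33568263]]
```

View pics/w3.png

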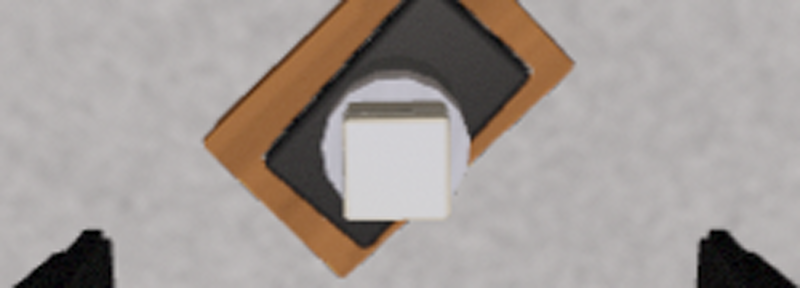

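```bash
python3 -m jog '[0.01,0.001,-0.002,0,-1, 0.02,0.001,-0.002,0,-1, 0.03,0.001,-0.002,0,-1, 0.03,0.001,-0.002,0,-1]'
python3 - <<'E'
from h import *
print(rel([.5416,.2889,.093],-54.4))
c=cam("wrist");im=imaging.camera("wrist"); cv2.imwrite("pics/w4.png",cv2.resize(im[200:320,190:440],None,fx=3.2,fy=3.2,interpolation=cv2.INTER_CUBIC)[:,:,::-1])
E
```

```text
time: 4.6
tcp_pos: [0.5401, 0.2884, 0.1091]
eef_rot: [0.321, 0.63, -0.323, 0.629]
force: [0.5, 0.9, -0.3]
grip_width: 0.0952
([np.float64(0.0161), np.float64(0.0016), np.float64(0.0005), np.float64(0.3)], 'zdir now', np.float64(-54.14), 'tcp', array([0.5401, 0.2884, 0.1091]), 'q1,q6', array([0.38, 1.33]), 't', 4.6)
```

View pics/w4.png

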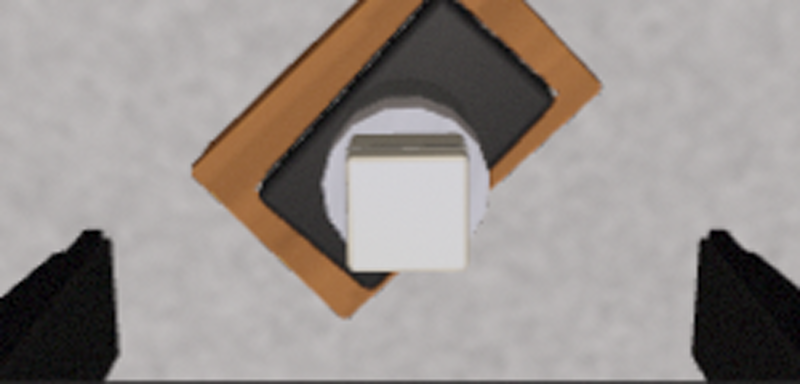

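```bash
python3 -m jog '[-0.02,0,0,0,0, -0.02,0,0,0,0,-0.02,0,0,0,0,-0.02,0,0,0,0,-0.02,0,0,0,0]'
python3 - <<'E'
from h import *
print(rel([.5416,.2889,.093],-54.4),status.read_state()["grip_width"])
c=cam("wrist");im=imaging.camera("wrist"); cv2.imwrite("pics/w5.png",cv2.resize(im[200:380,190:440],None,fx=3.2,fy=3.2,interpolation=cv2.INTER_CUBIC)[:,:,::-1])
E
```

```text
time: 5.15
tcp_pos: [0.5407, 0.2886, 0.1306]
eef_rot: [0.322, 0.63, -0.322, 0.629]
force: [-0.6, -0.9, 0.1]
grip_width: 0.0604
([np.float64(0.0376), np.float64(0.0009), np.float64(0.0003), np.float64(0.3)], 'zdir now', np.float64(-54.14), 'tcp', array([0.5407, 0.2886, 0.1306]), 'q1,q6', array([0.38, 1.33]), 't', 5.15) 0.060378913713483404
```

View pics/w5.png

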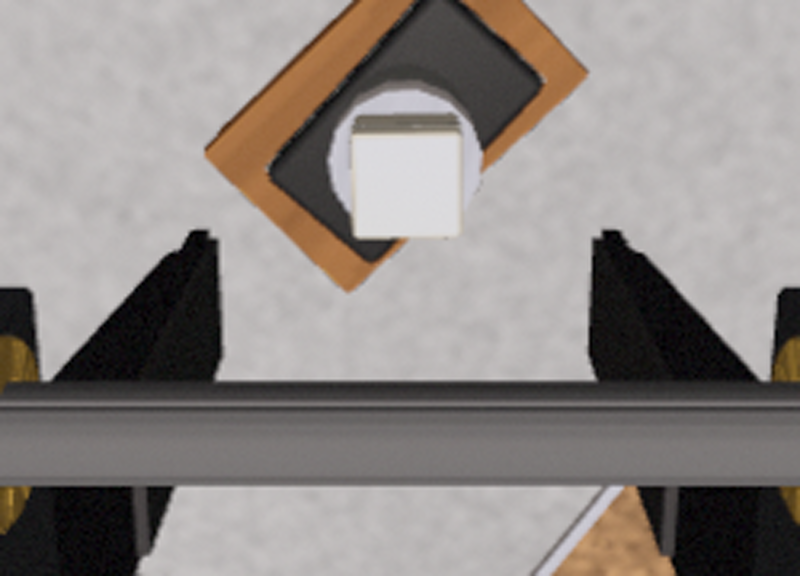

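The fingertips look about 30 mm nearer the camera than the stated TCP. I'll check that against the scene and top cameras.

Run:
```python
from h import *
st=status.read_state();M=R.from_quat(st["eef_rot"]).as_matrix()
c=cam("scene");im=imaging.camera("scene").copy()
f=4;x0,y0=360,170
z=cv2.resize(im[y0:y0+150,x0:x0+160],None,fx=f,fy=f,interpolation=cv2.INTER_CUBIC)
for d,col in ((0,(255,0,0)),(-.019,(0,255,0)),(-.035,(0,0,255))):
    for s in (-.0302,.0302):
        p=proj(c,[st["tcp_pos"]+M@[d,0,s]])[0]; cv2.circle(z,tuple(int(v) for v in (p-[x0,y0])*f),3,col,-1)
p=proj(c,[[.5416,.2889,.108]])[0];cv2.circle(z,tuple(int(v) for v in (p-[x0,y0])*f),3,(255,255,0),-1)
cv2.imwrite("pics/s1.png",z[:,:,::-1])
```

```text
(no output)
```

View pics/s1.png

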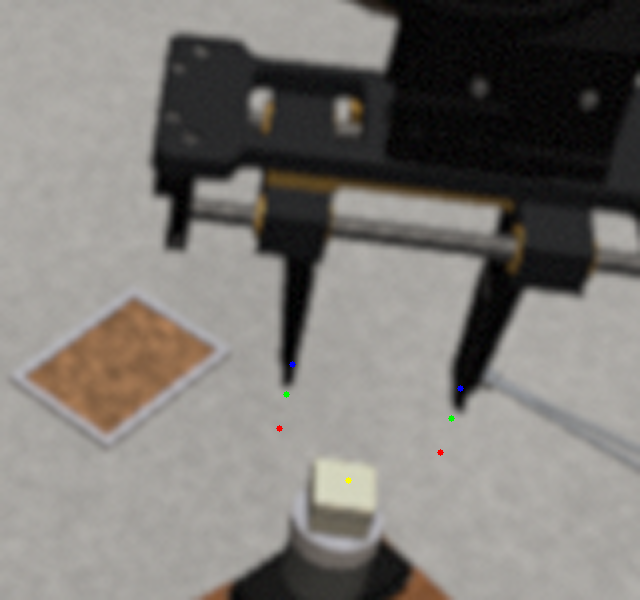

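The scene view agrees: the visible fingertips sit about 25–30 mm above the reported TCP (red dots). I'll close at nominal z=0.093. If the visible tips are the real ones, the fingers will shut above the box without touching it. If not, they will grip it.

```bash
python3 -m jog '[0.01,0.001,0,0,0, 0.02,0.001,0,0,0, 0.03,0.001,0,0,0, 0.037,0.001,0,0,0, 0.037,0.001,0,0,0]' 8
python3 -m jog '[0,0,0,0,0.3, 0,0,0,0,0.3,0,0,0,0,0.6,0,0,0,0,0.6]' 8
python3 -c "
from h import *
print(rel([.5416,.2889,.093],-54.4),status.read_state()['force'])
im=imaging.camera('wrist'); cv2.imwrite('pics/w6.png',cv2.resize(im[200:380,190:440],None,fx=3.2,fy=3.2,interpolation=cv2.INTER_CUBIC)[:,:,::-1])
im=imaging.camera('scene'); cv2.imwrite('pics/s2.png',cv2.resize(im[170:320,360:520],None,fx=4,fy=4,interpolation=cv2.INTER_CUBIC)[:,:,::-1])"
```

```text
time: 5.75
tcp_pos: [0.5412, 0.2891, 0.0926]
eef_rot: [0.321, 0.63, -0.322, 0.629]
force: [0.5, -0.1, 0.1]
grip_width: 0.0474
time: 6.15
tcp_pos: [0.5419, 0.2894, 0.0944]
eef_rot: [0.322, 0.629, -0.322, 0.63]
force: [0.4, -0.5, -0.6]
grip_width: 0.0232
([np.float64(0.0014), np.float64(-0.0005), np.float64(0.0002), np.float64(0.3)], 'zdir now', np.float64(-54.14), 'tcp', array([0.5419, 0.2894, 0.0944]), 'q1,q6', array([0.38, 1.33]), 't', 6.15) [ 0.40496221 -0.48282484 -0.56793562]
```

View pics/w6.png

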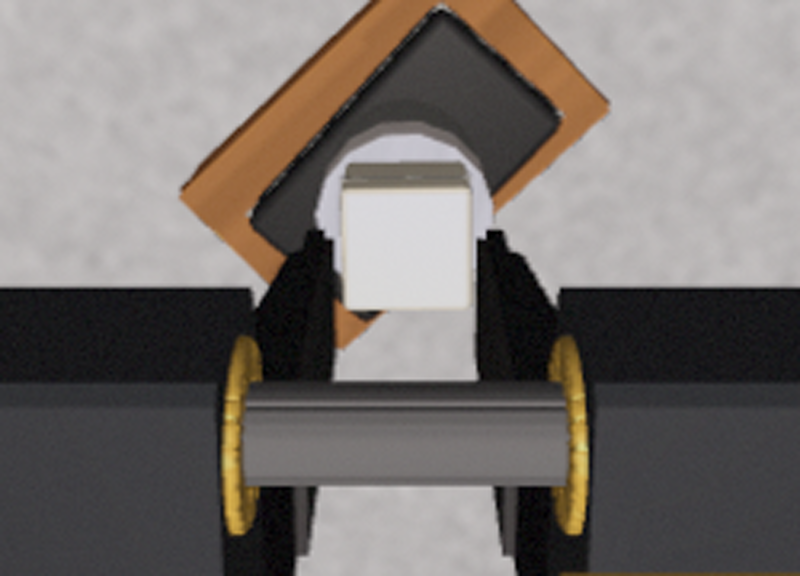

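View pics/s2.png

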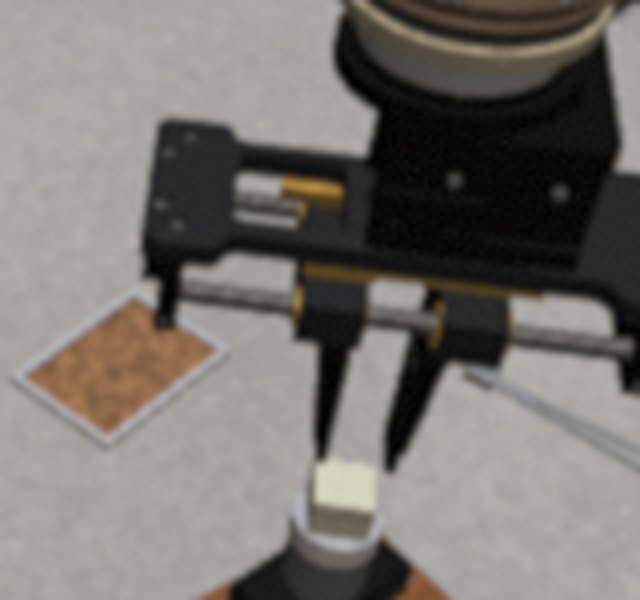

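```bash
python3 -m jog '[0,0,0,0,0.6,0,0,0,0,0.6]' 8; python3 -c "
from h import *
im=imaging.camera('wrist'); cv2.imwrite('pics/w7.png',cv2.resize(im[200:380,190:440],None,fx=3.2,fy=3.2,interpolation=cv2.INTER_CUBIC)[:,:,::-1])"
```

```text
time: 6.45
tcp_pos: [0.5418, 0.2893, 0.0942]
eef_rot: [0.322, 0.63, -0.322, 0.63]
force: [0.1, -0.7, -0.8]
grip_width: 0.0187
```

View pics/w7.png

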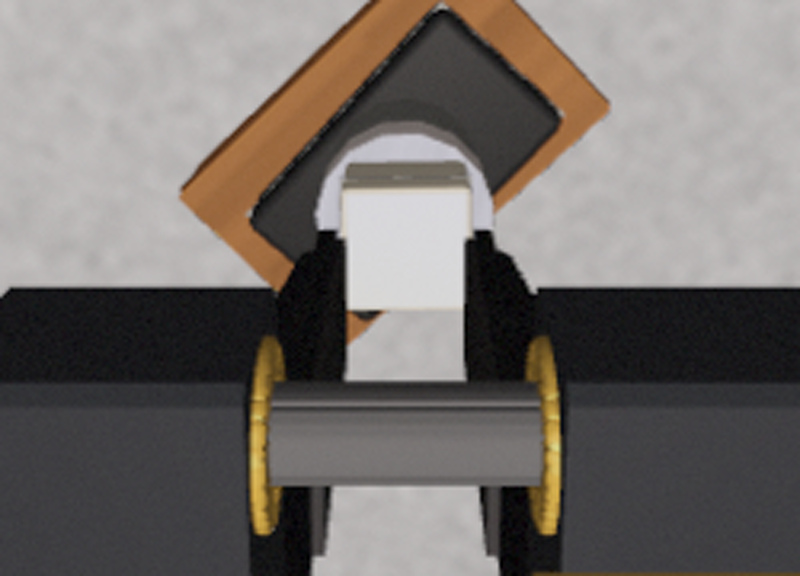

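The fingers shut to 18.7 mm without touching the box, so the real tips are short of the reported TCP. I'll measure the offset with a gentle touch on the bare bench at about (0.67, 0.29).

```bash
python3 -m jog '[0,0,0,0,0, 0,0,0,0,0,-0.05,0,0,0,0.3, -0.05,0.05,0.037,0,0.6,-0.05,0.104,0.075,0,0.6]' 8
python3 -m jog '[0,0,0,0,0.6, 0.045,0,0,0,0.6, 0.09,0,0,0,0.6,0.115,0,0,0,0.6,0.115,0,0,0,0.6]'
python3 -c "
from h import *
print(rel([.67,.29,.03]),status.read_state()['force'])"
```

```text
time: 7.0
tcp_pos: [0.6432, 0.2898, 0.147]
eef_rot: [0.322, 0.629, -0.32, 0.631]
force: [0.2, 0.9, -0.7]
grip_width: 0.0226
time: 7.5
tcp_pos: [0.6392, 0.2885, 0.0251]
eef_rot: [0.32, 0.631, -0.324, 0.628]
force: [0.5, -0.0, -0.1]
grip_width: 0.0189
([np.float64(-0.0051), np.float64(0.0258), np.float64(0.0168)], 'zdir now', np.float64(-54.13), 'tcp', array([0.6392, 0.2885, 0.0251]), 'q1,q6', array([0.33, 1.27]), 't', 7.5) [ 0.54896741 -0.02491481 -0.13390896]
```

```bash
python3 -m jog '[0.02,0,0,0,0.6, 0.03,0,0,0,0.6, 0.036,0,0,0,0.6,0.04,0,0,0,0.6,0.04,0,0,0,0.6]'
python3 -c "
from h import *
print(status.read_state()['force'])
im=imaging.camera('scene'); cv2.imwrite('pics/s3.png',cv2.resize(im[200:350,330:490],None,fx=4,fy=4,interpolation=cv2.INTER_CUBIC)[:,:,::-1])"
```

```text
time: 8.0
tcp_pos: [0.6418, 0.2892, -0.0106]
eef_rot: [0.322, 0.63, -0.322, 0.63]
force: [0.1, 0.2, 0.3]
grip_width: 0.0189
[0.11897264 0.15651512 0.27156019]
```

View pics/s3.png

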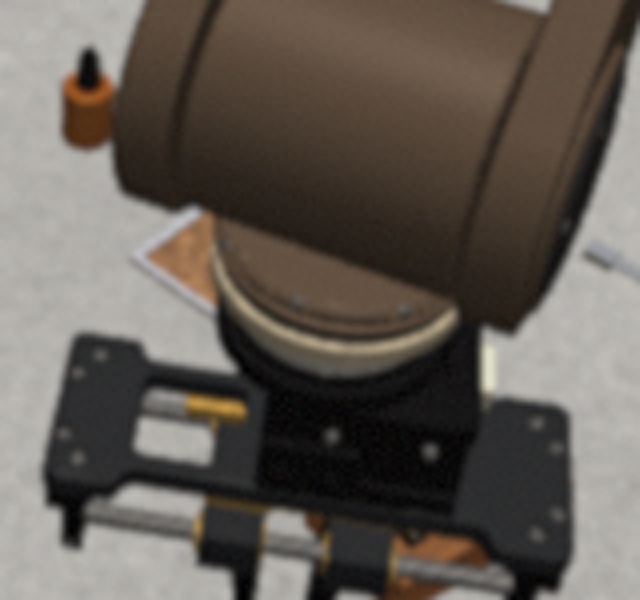

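The TCP reads -10.6 mm with no force, so the offset is real. I'll continue down in small steps.

```bash
python3 -m jog '[0.002,0,0,0,0.6, 0.004,0,0,0,0.6, 0.006,0,0,0,0.6,0.008,0,0,0,0.6,0.008,0,0,0,0.6]'
python3 -m jog '[0.002,0,0,0,0.6, 0.002,0,0,0,0.6, 0.004,0,0,0,0.6,0.004,0,0,0,0.6]'
```

```text
time: 8.55
tcp_pos: [0.6415, 0.2891, -0.0192]
eef_rot: [0.322, 0.63, -0.322, 0.63]
force: [0.1, 0.9, 0.4]
grip_width: 0.0188
time: 8.95
tcp_pos: [0.6416, 0.2891, -0.0232]
eef_rot: [0.322, 0.63, -0.322, 0.63]
force: [0.5, 0.2, 0.3]
grip_width: 0.0188
```

```bash
python3 -m jog '[0.001,0,0,0,0.6, 0.002,0,0,0,0.6, 0.002,0,0,0,0.6]'
python3 -m jog '[0.001,0,0,0,0.6, 0.002,0,0,0,0.6,0.002,0,0,0,0.6]'
```

```text
time: 9.25
tcp_pos: [0.6417, 0.2892, -0.025]
eef_rot: [0.322, 0.63, -0.322, 0.63]
force: [-0.1, -0.3, 0.1]
grip_width: 0.0188
time: 9.55
tcp_pos: [0.6416, 0.2892, -0.027]
eef_rot: [0.322, 0.63, -0.322, 0.63]
force: [-0.1, -0.1, 0.2]
grip_width: 0.0194
```

```bash
python3 -m jog '[0.001,0,0,0,0.6, 0.001,0,0,0,0.6]'
python3 -m jog '[0.001,0,0,0,0.6, 0.001,0,0,0,0.6]'
python3 -m jog '[0.001,0,0,0,0.6, 0.001,0,0,0,0.6]'
```

```text
time: 9.75
tcp_pos: [0.6417, 0.2892, -0.028]
eef_rot: [0.322, 0.63, -0.322, 0.63]
force: [-0.8, -0.8, 0.1]
grip_width: 0.0191
time: 9.95
tcp_pos: [0.6417, 0.2892, -0.029]
eef_rot: [0.322, 0.63, -0.322, 0.63]
force: [0.1, 0.6, -0.1]
grip_width: 0.019
time: 10.15
tcp_pos: [0.6417, 0.2892, -0.03]
eef_rot: [0.322, 0.63, -0.322, 0.63]
force: [0.2, 0.0, -0.1]
grip_width: 0.0189
```

```bash
python3 -c "
from h import *
im=imaging.camera('scene'); cv2.imwrite('pics/s4.png',cv2.resize(im[290:400,330:490],None,fx=5,fy=5,interpolation=cv2.INTER_CUBIC)[:,:,::-1])
im=imaging.camera('wrist'); cv2.imwrite('pics/w8.png',cv2.resize(im[200:380,190:440],None,fx=3,fy=3,interpolation=cv2.INTER_CUBIC)[:,:,::-1])
c=cam('scene');st=status.read_state()
p=st['tcp_pos'].copy();p[2]=0;print((proj(c,[p])-[330,290])*5)"
```

```text
[[340.11898012 379.46525894]]
```

View pics/s4.png

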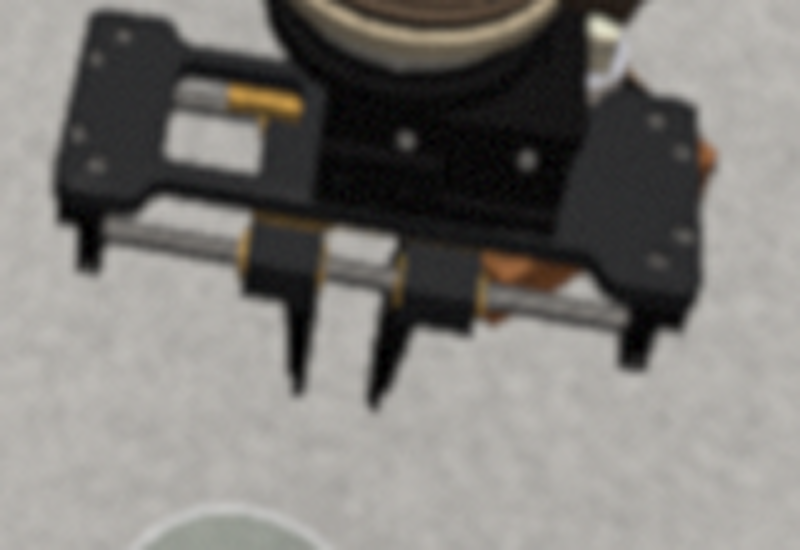

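View pics/w8.png

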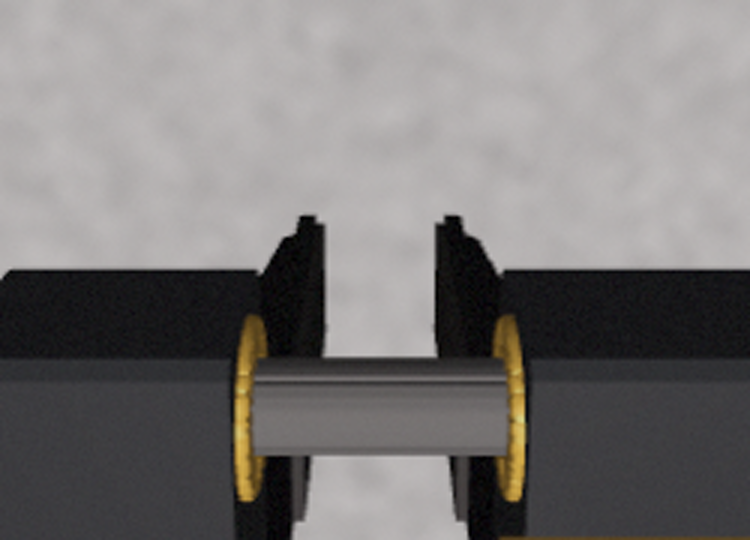

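```bash
for i in 1 2 3 4; do python3 -m jog '[0.001,0,0,0,0.6, 0.001,0,0,0,0.6]' | grep -E "tcp_pos|force"; done
```

```text
tcp_pos: [0.6417, 0.2892, -0.031]
force: [0.8, 0.8, -0.6]
tcp_pos: [0.6417, 0.2892, -0.0321]
force: [0.7, -0.3, -0.0]
tcp_pos: [0.6417, 0.2892, -0.033]
force: [-0.1, 0.0, 0.4]
tcp_pos: [0.6417, 0.2892, -0.034]
force: [0.8, -0.9, 0.0]
```

```bash
python3 -m jog '[0.001,0,0,0,0.6, 0.001,0,0,0,0.6]'
python3 -m jog '[0.001,0,0,0,0.6, 0.001,0,0,0,0.6]'
python3 -c "
from h import *
im=imaging.camera('wrist'); cv2.imwrite('pics/w9.png',cv2.resize(im[200:380,190:440],None,fx=3,fy=3,interpolation=cv2.INTER_CUBIC)[:,:,::-1])
im=imaging.camera('scene'); cv2.imwrite('pics/s5.png',cv2.resize(im[330:390,370:430],None,fx=10,fy=10,interpolation=cv2.INTER_CUBIC)[:,:,::-1])"
```

```text
time: 11.25
tcp_pos: [0.6418, 0.2892, -0.0344]
eef_rot: [0.322, 0.63, -0.322, 0.63]
force: [-1.3, -0.5, 3.8]
grip_width: 0.0191
time: 11.45
tcp_pos: [0.6418, 0.2893, -0.0345]
eef_rot: [0.322, 0.63, -0.322, 0.63]
force: [-3.8, -2.4, 12.9]
grip_width: 0.0191
```

View pics/w9.png

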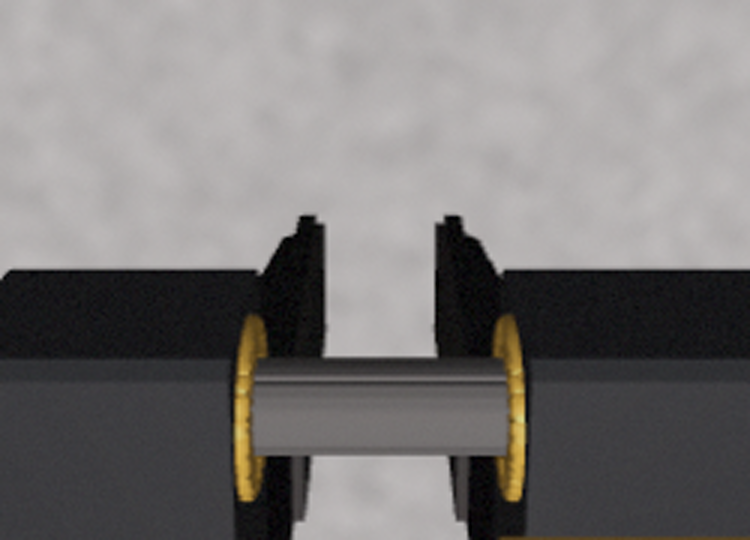

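View pics/s5.png

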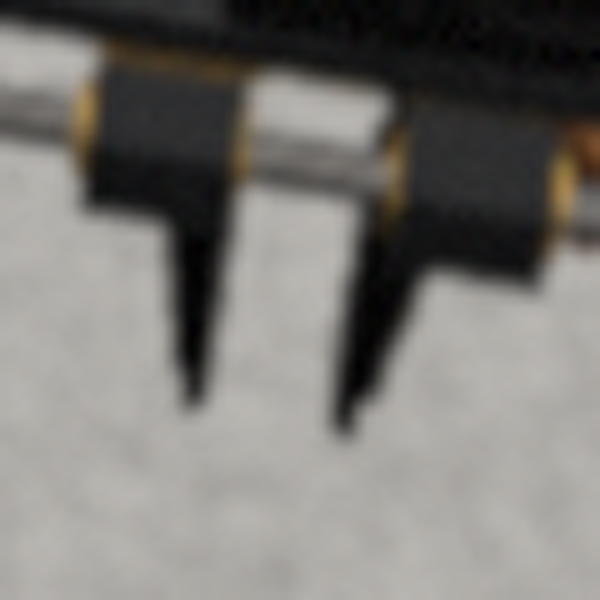

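Contact came at reported z = -0.0343, so the true fingertips are 34 mm short of the reported TCP. I'll use tip z = TCP z + 0.0343 from here and return to the box.

```bash
sed -i 's/^def rel(target/OFF=0.0343\ndef tip(st=None):\n    st=st or status.read_state(); return st["tcp_pos"]+[0,0,OFF]\ndef rel(target/; s/s=M.T@(np.array(target)-st\["tcp_pos"\])/s=M.T@(np.array(target)-st["tcp_pos"]-[0,0,OFF])  # target is for the real tip/; s/"tcp",st\["tcp_pos"\].round(4)/"tip",tip(st).round(4)/' h.py
python3 -m jog '[-0.05,0,0,0,-1, -0.1,0,0,0,-1, -0.135,0,0,0,-1, -0.135,-0.04,-0.03,0,-1,-0.135,-0.081,-0.059,0,-1]'
python3 -m jog '[0,0,0,0,-1, 0,-0.03,-0.02,0,-1,0,-0.03,-0.02,0,-1]'
python3 - <<'E'
from h import *
print(rel([.5416,.2889,.093],-54.4))
im=imaging.camera("wrist"); cv2.imwrite("pics/w10.png",cv2.resize(im[200:320,190:440],None,fx=3.2,fy=3.2,interpolation=cv2.INTER_CUBIC)[:,:,::-1])
E
```

```text
time: 12.05
tcp_pos: [0.5413, 0.2895, 0.0999]
eef_rot: [0.323, 0.629, -0.321, 0.63]
force: [-0.1, 0.5, -0.4]
grip_width: 0.054
time: 12.35
tcp_pos: [0.5029, 0.2881, 0.0992]
eef_rot: [0.321, 0.63, -0.322, 0.629]
force: [-0.5, 0.3, 0.4]
grip_width: 0.0776
([np.float64(0.0405), np.float64(0.0319), np.float64(0.0221), np.float64(0.3)], 'zdir now', np.float64(-54.08), 'tip', array([0.5029, 0.2881, 0.1335]), 'q1,q6', array([0.41, 1.35]), 't', 12.35)
```

View pics/w10.png

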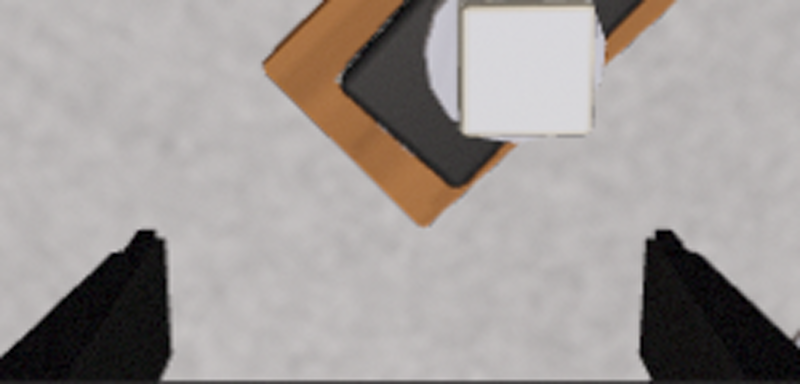

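```bash
python3 -m jog '[0,0.033,0.022,0,-1, 0,0.033,0.022,0,-1,0.015,0.033,0.022,0,-1,0.015,0.033,0.022,0,-1]'
python3 - <<'E'
from h import *
print(rel([.5416,.2889,.093],-54.4))
im=imaging.camera("wrist"); cv2.imwrite("pics/w11.png",cv2.resize(im[200:320,190:440],None,fx=3.2,fy=3.2,interpolation=cv2.INTER_CUBIC)[:,:,::-1])
E
```

```text
time: 12.8
tcp_pos: [0.5454, 0.2893, 0.0824]
eef_rot: [0.321, 0.63, -0.323, 0.629]
force: [0.8, -0.1, 0.7]
grip_width: 0.0952
([np.float64(0.0237), np.float64(-0.0032), np.float64(-0.0019), np.float64(0.2)], 'zdir now', np.float64(-54.17), 'tip', array([0.5454, 0.2893, 0.1167]), 'q1,q6', array([0.38, 1.33]), 't', 12.8)
```

View pics/w11.png

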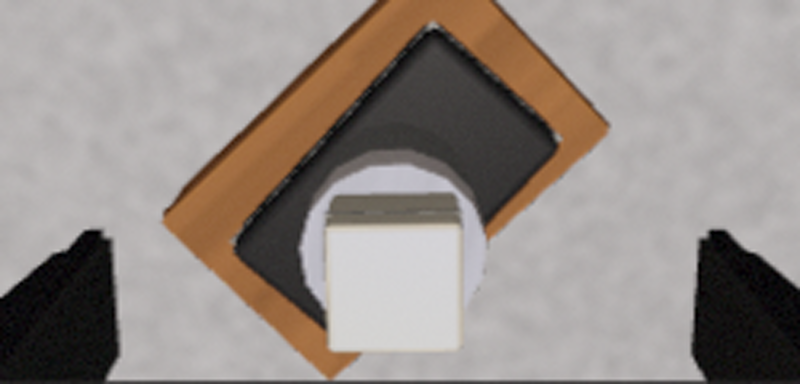

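```bash
python3 -m jog '[0,-0.003,-0.002,0,-1, 0.012,-0.003,-0.002,0,-0.6, 0.023,-0.003,-0.002,0,-0.2,0.023,-0.003,-0.002,0,0.2,0.023,-0.003,-0.002,0,0.2]'
python3 - <<'E'
from h import *
print(rel([.5416,.2889,.093],-54.4))
im=imaging.camera("wrist"); cv2.imwrite("pics/w12.png",cv2.resize(im[200:320,190:440],None,fx=3.2,fy=3.2,interpolation=cv2.INTER_CUBIC)[:,:,::-1])
E
```

```text
time: 13.35
tcp_pos: [0.5416, 0.2895, 0.0607]
eef_rot: [0.322, 0.63, -0.322, 0.629]
force: [-0.1, -0.5, -0.4]
grip_width: 0.0682
([np.float64(0.002), np.float64(-0.0004), np.float64(0.0005), np.float64(0.3)], 'zdir now', np.float64(-54.13), 'tip', array([0.5416, 0.2895, 0.095 ]), 'q1,q6', array([0.38, 1.33]), 't', 13.35)
```

View pics/w12.png

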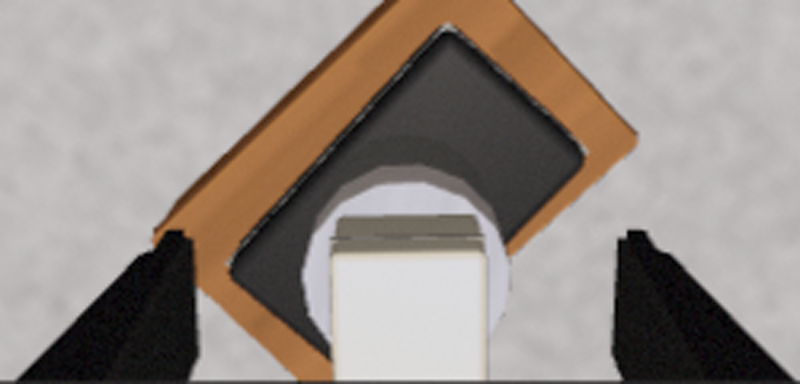

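The box is centred to within 0.7 mm, so I'll close.

```bash
python3 -m jog '[0.001,0,0.0005,0,0.2, 0.001,0,0.0005,0,0.3, 0.001,0,0.0005,0,0.4, 0.001,0,0.0005,0,0.5,0.001,0,0.0005,0,0.6]' 10
python3 -m jog '[0,0,0,0,0.7, 0,0,0,0,0.8, 0,0,0,0,1]' 10
python3 -c "
from h import *
im=imaging.camera('wrist'); cv2.imwrite('pics/w13.png',cv2.resize(im[200:380,190:440],None,fx=3.2,fy=3.2,interpolation=cv2.INTER_CUBIC)[:,:,::-1])"
```

```text
time: 13.9
tcp_pos: [0.5421, 0.2892, 0.0602]
eef_rot: [0.322, 0.63, -0.322, 0.63]
force: [0.2, 0.4, -0.0]
grip_width: 0.0245
time: 14.2
tcp_pos: [0.542, 0.2892, 0.0602]
eef_rot: [0.322, 0.63, -0.322, 0.63]
force: [0.3, -0.4, 2.0]
grip_width: 0.0238
```

View pics/w13.png

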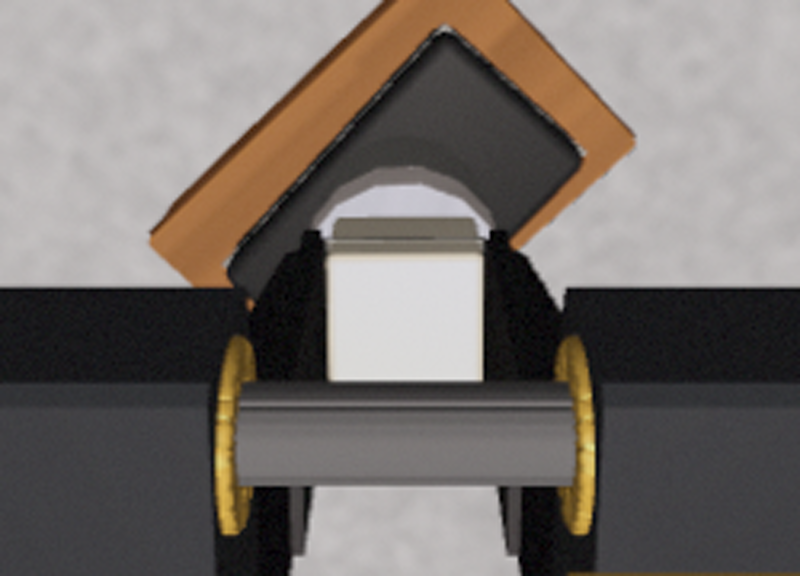

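```bash
python3 -m jog '[-0.01,0,0,0,1, -0.03,0,0,0,1, -0.06,0,0,0,1, -0.06,0,0,0,1]'
python3 -c "
from h import *
im=imaging.camera('wrist'); cv2.imwrite('pics/w14.png',cv2.resize(im[100:380,190:440],None,fx=2,fy=2,interpolation=cv2.INTER_CUBIC)[:,:,::-1])
print(rel([.476,-.1484,.11],-90.6))"
```

```text
time: 14.65
tcp_pos: [0.5437, 0.2899, 0.1243]
eef_rot: [0.323, 0.628, -0.32, 0.631]
force: [0.8, 0.7, -0.2]
grip_width: 0.0238
([np.float64(0.0458), np.float64(-0.3109), np.float64(0.3157), np.float64(36.5)], 'zdir now', np.float64(-54.14), 'tip', array([0.5429, 0.2895, 0.1566]), 'q1,q6', array([0.38, 1.33]), 't', 14.7)
```

View pics/w14.png

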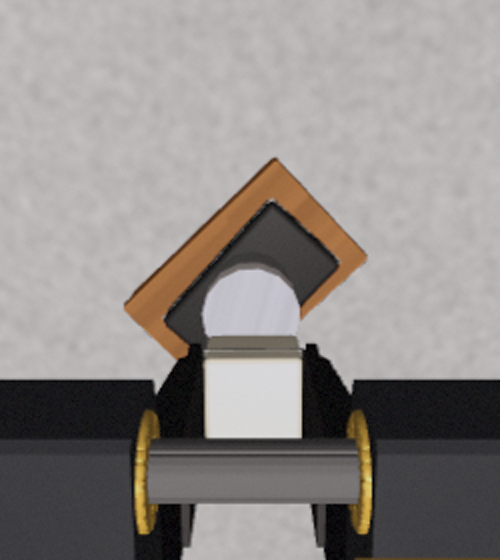

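The box is held and the pile is undisturbed. Next I carry it to the square tray.

```bash
python3 -m jog '[0,-0.25,0.255,20,1, 0,-0.25,0.255,20,1, 0,-0.25,0.255,20,1, 0,-0.25,0.255,20,1, 0,-0.25,0.255,20,1]'
python3 -c "
from h import *
print(rel([.476,-.1484,.11],-90.6))"
```

```text
time: 15.2
tcp_pos: [0.5038, 0.0403, 0.1197]
eef_rot: [0.426, 0.564, -0.426, 0.564]
force: [0.1, 0.2, -0.6]
grip_width: 0.024
([np.float64(0.044), np.float64(-0.0783), np.float64(0.1739), np.float64(16.5)], 'zdir now', np.float64(-74.12), 'tip', array([0.5038, 0.0403, 0.154 ]), 'q1,q6', array([-0.05,  1.24]), 't', 15.2)
```

```bash
python3 -m jog '[0,-0.12,0.16,16.5,1, 0,-0.12,0.16,16.5,1, 0,-0.12,0.16,16.5,1, 0,-0.12,0.16,16.5,1, 0,-0.12,0.16,16.5,1]'
python3 -c "
from h import *
print(rel([.476,-.1484,.11],-90.6))
c=cam('wrist');im=imaging.camera('wrist'); cv2.imwrite('pics/w15.png',im[:,:,::-1])
hsv=cv2.cvtColor(im,cv2.COLOR_RGB2HSV)
m=((hsv[:,:,1]>90)&(hsv[:,:,0]<25)).astype(np.uint8)
for k in cv2.findContours(m,cv2.RETR_EXTERNAL,cv2.CHAIN_APPROX_NONE)[0]:
    if cv2.contourArea(k)<250: continue
    w=unproj(c,k.reshape(-1,2),0.002)[:,:2]
    r=cv2.minAreaRect((w*1000).astype(np.float32)); print(k.reshape(-1,2).mean(0).round(),np.round(r[0],1),np.round(r[1],1),round(r[2],1))
"
```

```text
time: 15.7
tcp_pos: [0.4311, -0.149, 0.1198]
eef_rot: [-0.504, -0.496, 0.505, -0.496]
force: [0.9, 0.6, -0.2]
grip_width: 0.0237
([np.float64(0.0441), np.float64(0.0449), np.float64(-0.0014), np.float64(-0.4)], 'zdir now', np.float64(-90.98), 'tip', array([ 0.4311, -0.149 ,  0.1541]), 'q1,q6', array([-0.48,  1.11]), 't', 15.7)
[517. 461.] [ 154.6 -377.7] [60.2 14.2] 89.0
[302. 384.] [ 266.4 -131.1] [381.9   9.9] 89.0
[519. 371.] [ 277.9 -368.2] [84.7 41.2] 89.0
[370. 336.] [ 319.1 -203. ] [71.5 12.6] 1.4
[262. 336.] [321.6 -93.2] [13.5 72.7] 83.1
[532. 308.] [ 346.6 -366.5] [20.3 94.3] 8.5
[133. 194.] [470.3  17.4] [29.6 44.5] 10.9
[315. 184.] [ 476.3 -149.9] [39.  38.3] 89.0
[ 25. 192.] [474.5 123. ] [85.6 53.7] 1.2
[498.  86.] [ 556.5 -309.7] [50.4 50.7] 65.6
[90. 20.] [617.6  35.4] [74.4 38.9] 75.8
```

View pics/w15.png

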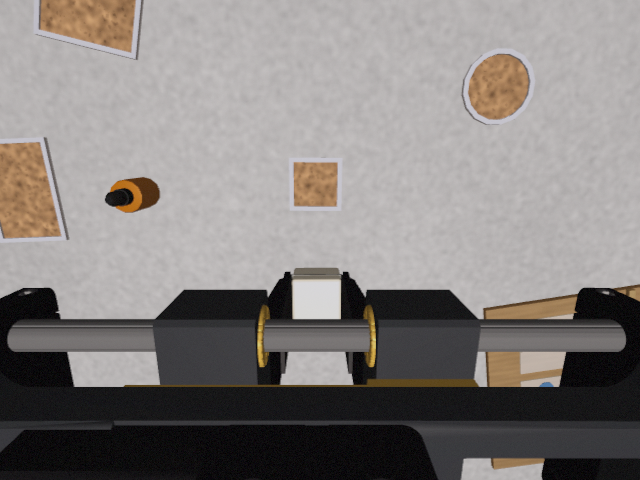

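```bash
python3 -m jog '[0,0.04,0,0,1, 0.04,0.045,0,0,1, 0.08,0.045,0,0,1, 0.115,0.045,0,0,1, 0.115,0.045,0,0,1]'
python3 -c "
from h import *
print(rel([.476,-.149,.0085],-90.6))
im=imaging.camera('wrist'); cv2.imwrite('pics/w16.png',cv2.resize(im[150:350,190:440],None,fx=3,fy=3)[:,:,::-1])"
```

```text
time: 16.25
tcp_pos: [0.4762, -0.143, 0.0016]
eef_rot: [-0.501, -0.5, 0.503, -0.495]
force: [-1.4, 0.1, 0.3]
grip_width: 0.0237
([np.float64(0.0274), np.float64(0.0001), np.float64(0.0061), np.float64(0.0)], 'zdir now', np.float64(-90.55), 'tip', array([ 0.4762, -0.143 ,  0.0359]), 'q1,q6', array([-0.42,  1.16]), 't', 16.25)
```

View pics/w16.png

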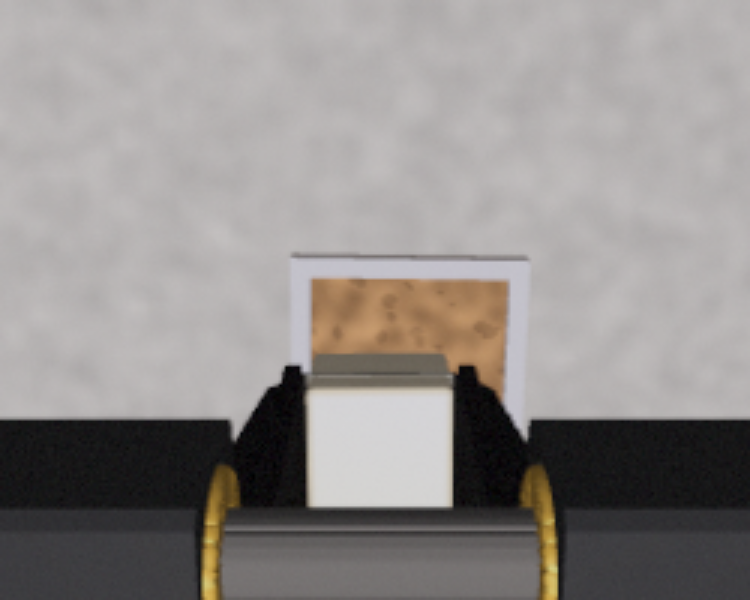

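```bash
python3 -m jog '[0,0,0.006,0,1, 0.01,0,0.006,0,1, 0.018,0,0.006,0,1, 0.018,0,0.006,0,1]'
python3 -c "
from h import *
print(rel([.476,-.149,.0085],-90.6))
im=imaging.camera('wrist'); cv2.imwrite('pics/w17.png',cv2.resize(im[150:350,190:440],None,fx=3,fy=3)[:,:,::-1])"
```

```text
time: 16.7
tcp_pos: [0.4777, -0.1512, -0.0132]
eef_rot: [-0.503, -0.497, 0.503, -0.497]
force: [-0.7, -0.0, -0.6]
grip_width: 0.0239
([np.float64(0.0126), np.float64(-0.0018), np.float64(-0.0022), np.float64(-0.1)], 'zdir now', np.float64(-90.65), 'tip', array([ 0.4777, -0.1512,  0.0211]), 'q1,q6', array([-0.44,  1.14]), 't', 16.7)
```

View pics/w17.png

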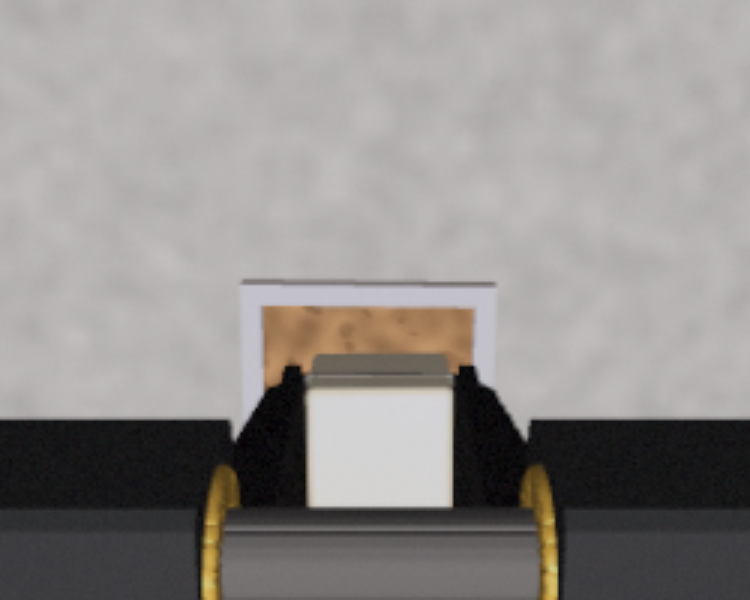

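```bash
python3 -m jog '[0.003,-0.002,-0.0025,0,1, 0.006,-0.002,-0.0025,0,1, 0.009,-0.002,-0.0025,0,1, 0.009,-0.002,-0.0025,0,1, 0.009,-0.002,-0.0025,0,1]'
python3 -c "
from h import *
print(rel([.476,-.149,.0085],-90.6))"
```

```text
time: 17.25
tcp_pos: [0.4761, -0.1487, -0.0219]
eef_rot: [-0.503, -0.497, 0.503, -0.497]
force: [-0.3, 0.8, 0.2]
grip_width: 0.024
([np.float64(0.0039), np.float64(-0.0001), np.float64(0.0003), np.float64(-0.0)], 'zdir now', np.float64(-90.64), 'tip', array([ 0.4761, -0.1487,  0.0124]), 'q1,q6', array([-0.44,  1.15]), 't', 17.25)
```

```bash
python3 -m jog '[0.001,0,0,0,1, 0.002,0,0,0,1, 0.003,0,0,0,1, 0.003,0,0,0,1]'
python3 -m jog '[0.001,0,0,0,1, 0.001,0,0,0,1]'
```

```text
time: 17.65
tcp_pos: [0.476, -0.1487, -0.025]
eef_rot: [-0.503, -0.497, 0.503, -0.497]
force: [0.2, -0.6, -0.6]
grip_width: 0.0239
time: 17.85
tcp_pos: [0.476, -0.1487, -0.0259]
eef_rot: [-0.503, -0.497, 0.503, -0.497]
force: [0.4, -0.2, -0.6]
grip_width: 0.0241
```

```bash
python3 -m jog '[0.001,0,0,0,1, 0.001,0,0,0,1]'
python3 -m jog '[0.001,0,0,0,1, 0.001,0,0,0,1]'
```

```text
time: 18.05
tcp_pos: [0.4762, -0.1488, -0.0264]
eef_rot: [0.503, 0.497, -0.503, 0.497]
force: [-0.6, 1.2, 6.9]
grip_width: 0.024
time: 18.25
tcp_pos: [0.4764, -0.1488, -0.0272]
eef_rot: [0.503, 0.497, -0.503, 0.498]
force: [-0.4, 1.8, 9.9]
grip_width: 0.0239
```

Contact at 7–10 N shows the box is on the tray floor. I'll ease off 1 mm, open slowly and rise.

```bash
python3 -m jog '[-0.001,0,0,0,0.45, -0.001,0,0,0,0.3, -0.001,0,0,0,0.1, -0.001,0,0,0,0, -0.001,0,0,0,0]'
python3 -m jog '[-0.02,0,0,0,-0.2, -0.06,0,0,0,-0.5, -0.11,0,0,0,-1, -0.13,-0.03,0,0,-1,-0.13,-0.04,0,0,-1]'
python3 -c "
from h import *
print(rel([.556,-.309,.11]))
im=imaging.camera('wrist'); cv2.imwrite('pics/w18.png',cv2.resize(im[50:350,140:540],None,fx=2,fy=2)[:,:,::-1])"
```

```text
time: 18.75
tcp_pos: [0.476, -0.1487, -0.0269]
eef_rot: [-0.503, -0.497, 0.503, -0.497]
force: [0.1, 0.7, 0.3]
grip_width: 0.0466
time: 19.25
tcp_pos: [0.4353, -0.1483, 0.1054]
eef_rot: [0.503, 0.496, -0.502, 0.498]
force: [-1.0, -0.2, -0.7]
grip_width: 0.0821
([np.float64(0.0304), np.float64(0.1224), np.float64(0.1593)], 'zdir now', np.float64(-90.63), 'tip', array([ 0.4353, -0.1483,  0.1397]), 'q1,q6', array([-0.47,  1.11]), 't', 19.25)
```

View pics/w18.png

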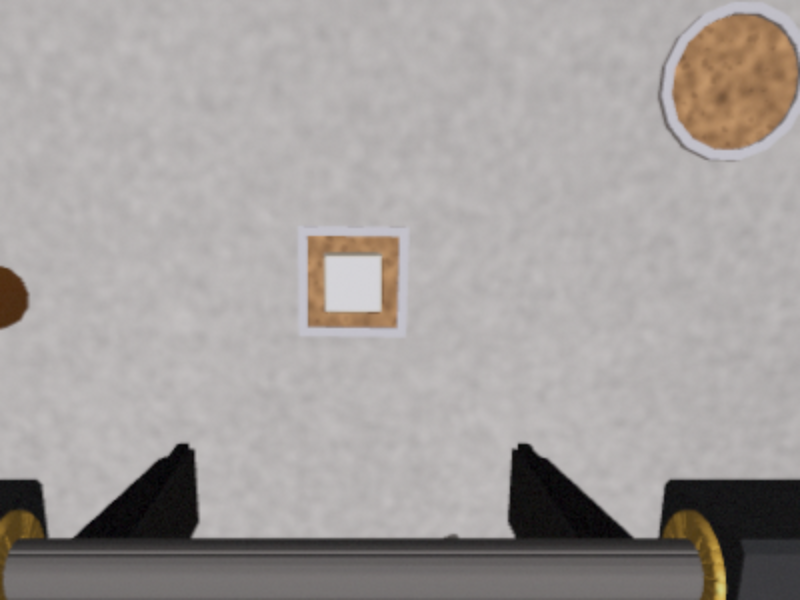

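The white box lies centred and square in its tray at image (353,283). Next is the pot.

```bash
python3 -m jog '[-0.03,0.06,-0.26,6.5,-1,-0.03,0.06,-0.26,6.5,-1,-0.03,0.06,-0.26,6.5,-1,-0.03,0.06,-0.26,6.5,-1,-0.03,0.06,-0.26,6.5,-1]' 
python3 -c "
from h import *
print(rel([.51,.289,.15],-97.3))"
```

```text
time: 19.8
tcp_pos: [0.4948, 0.0951, 0.1298]
eef_rot: [-0.53, -0.468, 0.531, -0.467]
force: [0.8, -0.3, 0.5]
grip_width: 0.0951
([np.float64(0.014), np.float64(-0.009), np.float64(-0.1943), np.float64(0.1)], 'zdir now', np.float64(-97.16), 'tip', array([0.4948, 0.0951, 0.1641]), 'q1,q6', array([0.06, 1.75]), 't', 19.8)
```

```bash
python3 -m jog '[0,-0.009,-0.19,0,-1,0,-0.009,-0.19,0,-1,0,-0.009,-0.19,0,-1,0,-0.009,-0.19,0,-1,0,-0.009,-0.19,0,-1]' 
python3 -m jog '[0,0,0,0,-1]' 
python3 -c "
from h import *
print(rel([.541,.289,.062],-97.3))
im=imaging.camera('wrist'); cv2.imwrite('pics/w19.png',cv2.resize(im[150:320,190:440],None,fx=3.2,fy=3.2)[:,:,::-1])"
```

```text
time: 20.3
tcp_pos: [0.509, 0.2869, 0.1289]
eef_rot: [-0.529, -0.469, 0.53, -0.469]
force: [-0.1, -0.4, -1.0]
grip_width: 0.0953
time: 20.4
tcp_pos: [0.5087, 0.2832, 0.1291]
eef_rot: [-0.529, -0.469, 0.531, -0.468]
force: [-0.0, 0.3, 0.7]
grip_width: 0.0951
([np.float64(0.1013), np.float64(0.0315), np.float64(-0.0099), np.float64(0.3)], 'zdir now', np.float64(-97.04), 'tip', array([0.5087, 0.2832, 0.1634]), 'q1,q6', array([0.39, 2.09]), 't', 20.4)
```

View pics/w19.png

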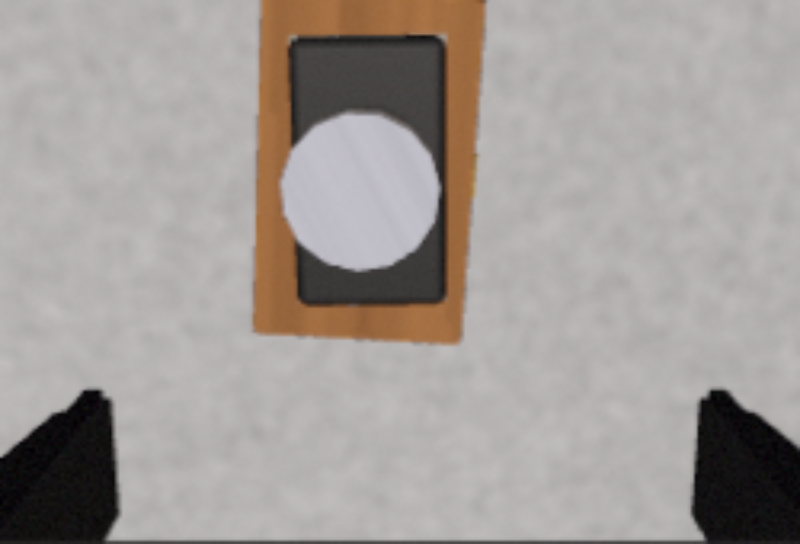

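```bash
python3 -m jog '[0,0.032,-0.01,0,-1,0.02,0.032,-0.01,0,-1,0.05,0.032,-0.01,0,-1,0.05,0.032,-0.01,0,-1]' 
python3 -c "
from h import *
print(rel([.541,.289,.062],-97.3))
im=imaging.camera('wrist'); cv2.imwrite('pics/w20.png',cv2.resize(im[150:320,190:440],None,fx=3.2,fy=3.2)[:,:,::-1])"
```

```text
time: 20.85
tcp_pos: [0.5407, 0.2862, 0.0775]
eef_rot: [-0.528, -0.468, 0.533, -0.467]
force: [0.1, -0.8, 0.4]
grip_width: 0.0948
([np.float64(0.0498), np.float64(0.0002), np.float64(-0.003), np.float64(0.0)], 'zdir now', np.float64(-97.26), 'tip', array([0.5407, 0.2862, 0.1118]), 'q1,q6', array([0.38, 2.08]), 't', 20.85)
```

View pics/w20.png

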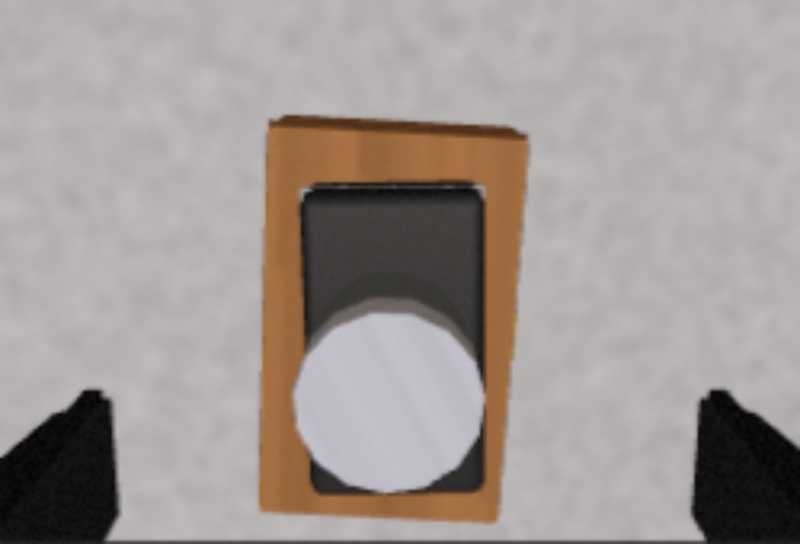

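```bash
python3 -m jog '[0,0,-0.003,0,-1,0.02,0,-0.003,0,-0.8,0.04,0,-0.003,0,-0.5,0.05,0,-0.003,0,-0.3,0.05,0,-0.003,0,-0.2]' 
python3 -c "
from h import *
print(rel([.541,.289,.062],-97.3),status.read_state()['grip_width'])
im=imaging.camera('wrist'); cv2.imwrite('pics/w21.png',cv2.resize(im[150:320,190:440],None,fx=3.2,fy=3.2)[:,:,::-1])"
```

```text
time: 21.4
tcp_pos: [0.5425, 0.2914, 0.0309]
eef_rot: [-0.53, -0.468, 0.53, -0.468]
force: [1.3, -0.3, 1.0]
grip_width: 0.0682
([np.float64(0.0032), np.float64(-0.0012), np.float64(0.0025), np.float64(0.2)], 'zdir now', np.float64(-97.15), 'tip', array([0.5425, 0.2914, 0.0652]), 'q1,q6', array([0.39, 2.08]), 't', 21.4) 0.06823335008221203
```

View pics/w21.png

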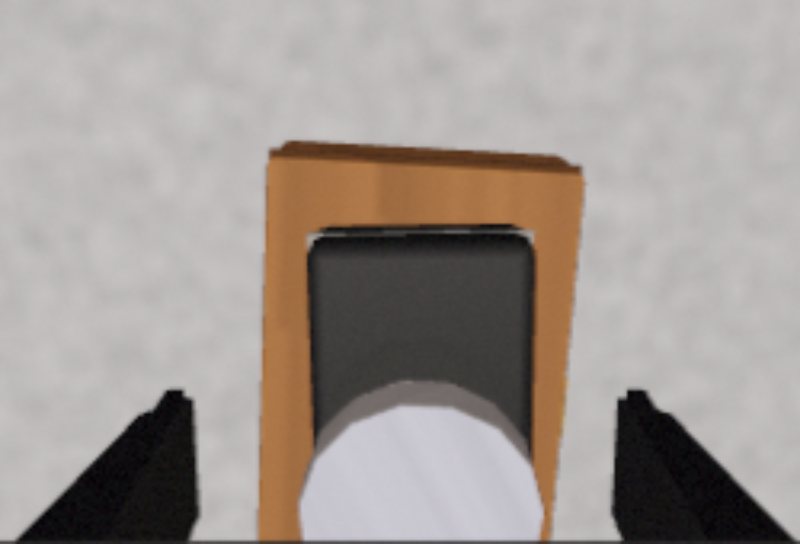

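```bash
python3 -m jog '[0.002,-0.001,0.0025,0,-0.2,0.002,-0.001,0.0025,0,-0.2,0.002,-0.001,0.0025,0,-0.1]' 12
python3 -c "
from h import *
print(rel([.541,.289,.062],-97.3),status.read_state()['grip_width'])
im=imaging.camera('wrist'); cv2.imwrite('pics/w22.png',cv2.resize(im[150:320,190:440],None,fx=3.2,fy=3.2)[:,:,::-1])"
```

```text
time: 21.75
tcp_pos: [0.5415, 0.2892, 0.0297]
eef_rot: [0.53, 0.468, -0.53, 0.468]
force: [0.5, 0.6, 0.5]
grip_width: 0.0543
([np.float64(0.002), np.float64(-0.0005), np.float64(0.0002), np.float64(0.2)], 'zdir now', np.float64(-97.14), 'tip', array([0.5415, 0.2892, 0.064 ]), 'q1,q6', array([0.38, 2.08]), 't', 21.75) 0.05431884773566456
```

View pics/w22.png

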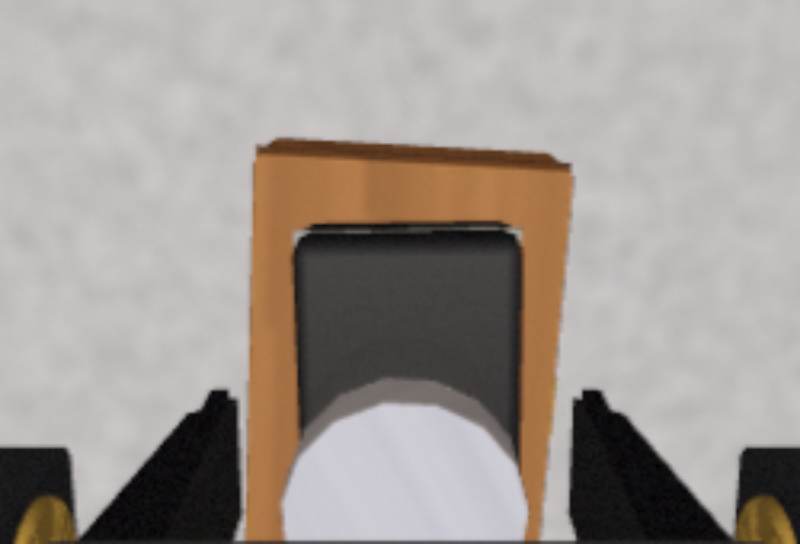

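Centred: pot at 405, finger midline at 404. I'll close gently.

```bash
python3 -m jog '[0.001,0,0,0,0.1,0.001,0,0,0,0.2,0.001,0,0,0,0.25,0.001,0,0,0,0.3,0.001,0,0,0,0.4]' 15
python3 -m jog '[0,0,0,0,0.5,0,0,0,0,0.7,0,0,0,0,1]' 15
python3 -m jog '[-0.005,0,0,0,1,-0.02,0,0,0,1,-0.05,0,0,0,1,-0.08,0,0,0,1,-0.08,0,0,0,1]'
python3 -c "
from h import *
print(rel([.556,-.309,.15],-97.3),status.read_state()['grip_width'])
im=imaging.camera('wrist'); cv2.imwrite('pics/w23.png',cv2.resize(im[50:350,140:540],None,fx=2,fy=2)[:,:,::-1])"
```

```text
time: 22.3
tcp_pos: [0.5413, 0.2891, 0.028]
eef_rot: [-0.53, -0.468, 0.53, -0.468]
force: [0.9, -0.7, 0.5]
grip_width: 0.0363
time: 22.6
tcp_pos: [0.5413, 0.2892, 0.028]
eef_rot: [-0.53, -0.468, 0.53, -0.468]
force: [-0.1, 0.5, -0.5]
grip_width: 0.0355
time: 23.1
tcp_pos: [0.5429, 0.2899, 0.1121]
eef_rot: [0.532, 0.467, -0.528, 0.469]
force: [0.3, -0.4, -1.1]
grip_width: 0.0355
([np.float64(-0.0049), np.float64(0.0873), np.float64(0.5926), np.float64(0.2)], 'zdir now', np.float64(-97.13), 'tip', array([0.5429, 0.2899, 0.1464]), 'q1,q6', array([0.38, 2.08]), 't', 23.1) 0.03550544587839223
```

View pics/w23.png

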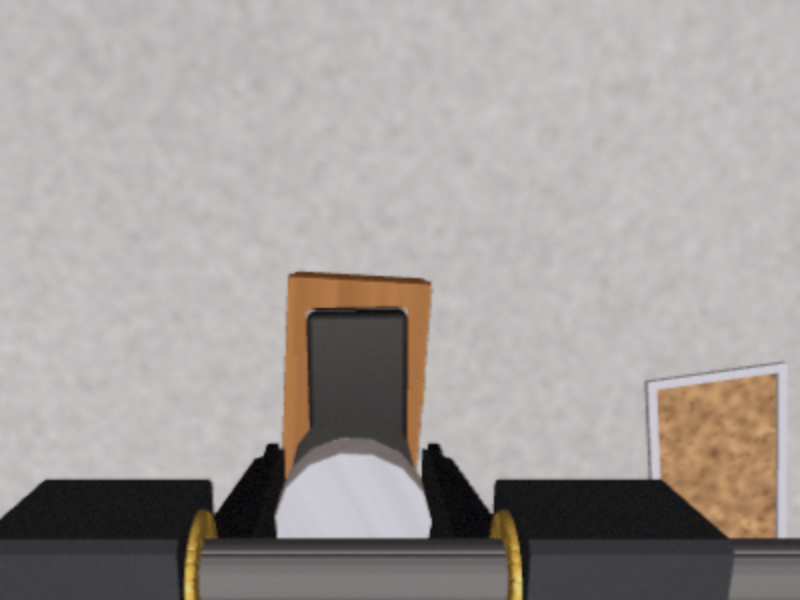

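```bash
python3 -m jog '[0,0.02,0.25,0,1,0,0.02,0.25,0,1,0,0.02,0.25,0,1,0,0.02,0.25,0,1,0,0.02,0.25,0,1]'
python3 -m jog '[0,0.02,0.25,0,1,0,0.02,0.25,0,1,0,0.02,0.25,0,1,0,0.02,0.25,0,1,0,0.02,0.25,0,1]'
python3 -m jog '[0,0,0.09,0,1,0,0,0.09,0,1,0,0,0.09,0,1,0,0,0.09,0,1]'
python3 -c "
from h import *
print(rel([.556,-.309,.15],-97.3),status.read_state()['grip_width'])
c=cam('wrist');im=imaging.camera('wrist'); cv2.imwrite('pics/w24.png',im[:,:,::-1])
hsv=cv2.cvtColor(im,cv2.COLOR_RGB2HSV)
m=((hsv[:,:,1]>90)&(hsv[:,:,0]<25)).astype(np.uint8)
for k in cv2.findContours(m,cv2.RETR_EXTERNAL,cv2.CHAIN_APPROX_NONE)[0]:
    if cv2.contourArea(k)<250: continue
    w=unproj(c,k.reshape(-1,2),0.002)[:,:2]
    r=cv2.minAreaRect((w*1000).astype(np.float32)); print(k.reshape(-1,2).mean(0).round(),np.round(r[0],1),np.round(r[1],1),round(r[2],1))
"
```

```text
time: 23.65
tcp_pos: [0.5291, 0.0376, 0.1071]
eef_rot: [-0.53, -0.468, 0.531, -0.468]
force: [0.6, -0.1, -1.8]
grip_width: 0.0354
time: 24.15
tcp_pos: [0.5179, -0.2122, 0.1071]
eef_rot: [-0.53, -0.468, 0.53, -0.467]
force: [0.3, 0.7, -0.5]
grip_width: 0.0352
time: 24.55
tcp_pos: [0.5068, -0.2999, 0.1068]
eef_rot: [-0.53, -0.468, 0.531, -0.467]
force: [1.0, -0.0, -0.7]
grip_width: 0.0356
([np.float64(-0.009), np.float64(0.0499), np.float64(0.0028), np.float64(0.1)], 'zdir now', np.float64(-97.24), 'tip', array([ 0.5068, -0.2999,  0.1411]), 'q1,q6', array([-0.65,  1.05]), 't', 24.55) 0.03559476598610275
[514. 469.] [ 214.7 -485.5] [63.4 29. ] 82.8
[373. 381.] [ 362.3 -322.5] [423.8  39.6] 82.8
[394. 336.] [ 394.3 -363.5] [15.6 69.3] 88.4
[238. 336.] [ 413.5 -211.6] [15.7 69.3] 77.1
[164. 274.] [ 483.  -148.9] [38.1 24.5] 88.7
[318. 179.] [ 556.5 -308.4] [50.5 50.5] 82.8
```

View pics/w24.png

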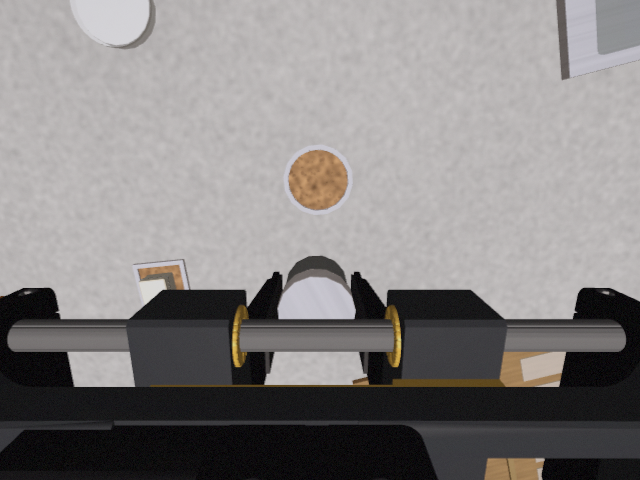

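```bash
python3 -m jog '[0,0.04,0.002,0,1,0.03,0.05,0.002,0,1,0.07,0.05,0.002,0,1,0.105,0.05,0.002,0,1,0.105,0.05,0.002,0,1]'
python3 -m jog '[0,0,0,0,1]'
python3 -c "
from h import *
print(rel([.5565,-.309,.0143],-97.3),status.read_state()['grip_width'])
im=imaging.camera('wrist'); cv2.imwrite('pics/w25.png',cv2.resize(im[150:350,190:440],None,fx=3,fy=3)[:,:,::-1])"
```

```text
time: 25.1
tcp_pos: [0.5551, -0.3047, -0.0013]
eef_rot: [-0.529, -0.471, 0.53, -0.466]
force: [-0.2, 0.2, -0.6]
grip_width: 0.0356
time: 25.2
tcp_pos: [0.5574, -0.3068, 0.0034]
eef_rot: [-0.53, -0.469, 0.53, -0.468]
force: [0.7, -1.1, 0.2]
grip_width: 0.0357
([np.float64(0.0234), np.float64(-0.0006), np.float64(0.0023), np.float64(0.2)], 'zdir now', np.float64(-97.06), 'tip', array([ 0.5574, -0.3068,  0.0377]), 'q1,q6', array([-0.61,  1.09]), 't', 25.2) 0.035691733001168346
```

View pics/w25.png

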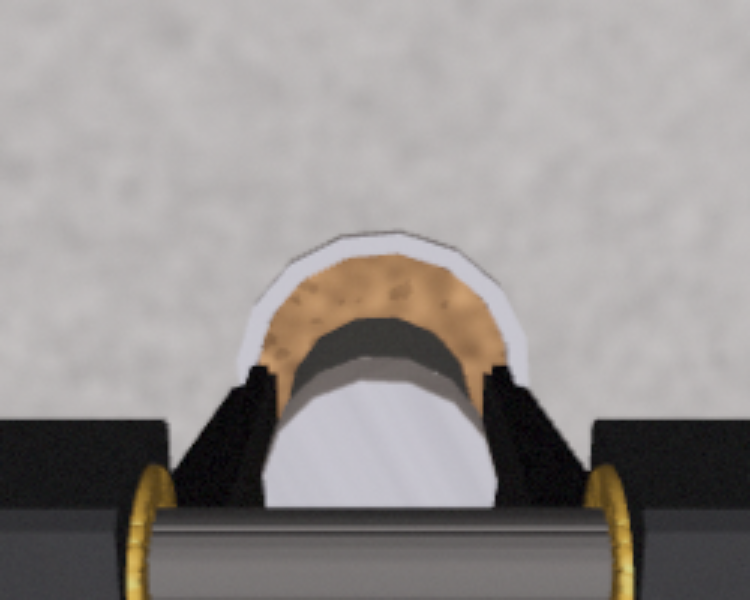

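```bash
python3 -m jog '[0.006,0,0.0005,0,1,0.012,0,0.0005,0,1,0.018,0,0.0005,0,1,0.018,0,0.0005,0,1,0.018,0,0.0005,0,1]'
python3 -m jog '[0.001,0,0,0,1,0.002,0,0,0,1,0.002,0,0,0,1]'
python3 -c "
from h import *
print(rel([.5565,-.309,.0143],-97.3))"
```

```text
time: 25.75
tcp_pos: [0.557, -0.3084, -0.015]
eef_rot: [-0.53, -0.468, 0.53, -0.468]
force: [-0.1, 1.0, -0.4]
grip_width: 0.0353
time: 26.05
tcp_pos: [0.557, -0.3084, -0.017]
eef_rot: [-0.53, -0.468, 0.53, -0.468]
force: [0.0, 0.3, -0.8]
grip_width: 0.0356
([np.float64(0.003), np.float64(-0.0004), np.float64(0.0007), np.float64(0.2)], 'zdir now', np.float64(-97.14), 'tip', array([ 0.557 , -0.3084,  0.0173]), 'q1,q6', array([-0.61,  1.09]), 't', 26.05)
```

```bash
python3 -m jog '[0.001,0,0,0,1,0.002,0,0,0,1,0.002,0,0,0,1]'
python3 -m jog '[0.001,0,0,0,1,0.001,0,0,0,1]'
```

```text
time: 26.35
tcp_pos: [0.557, -0.3083, -0.0191]
eef_rot: [-0.53, -0.468, 0.53, -0.468]
force: [0.4, 0.3, -0.7]
grip_width: 0.036
time: 26.55
tcp_pos: [0.557, -0.3084, -0.02]
eef_rot: [-0.53, -0.468, 0.53, -0.468]
force: [0.1, -0.3, -1.7]
grip_width: 0.0356
```

```bash
python3 -m jog '[0.001,0,0,0,1,0.001,0,0,0,1]'
```

```text
time: 26.75
tcp_pos: [0.5571, -0.3084, -0.0201]
eef_rot: [0.53, 0.468, -0.53, 0.468]
force: [-2.0, 1.4, 8.4]
grip_width: 0.0355
```

```bash
python3 -m jog '[0.0005,0,0,0,1,0.0005,0,0,0,1]'
```

```text
time: 26.95
tcp_pos: [0.5572, -0.3084, -0.0201]
eef_rot: [0.53, 0.468, -0.53, 0.468]
force: [-3.6, 2.3, 12.9]
grip_width: 0.0354
```

```bash
python3 -m jog '[-0.001,0,0,0,0.2,-0.001,0,0,0,0.1,-0.001,0,0,0,-0.1,-0.001,0,0,0,-0.3,-0.001,0,0,0,-0.3]'
python3 -m jog '[-0.02,0,0,0,-0.4,-0.06,0,0,0,-1,-0.1,0,0,0,-1,-0.13,-0.04,0,0,-1,-0.13,-0.05,0,0,-1]'
python3 -c "
from h import *
print(rel([.505,.289,.15],-97.3))
im=imaging.camera('wrist'); cv2.imwrite('pics/w26.png',cv2.resize(im[50:350,140:540],None,fx=2,fy=2)[:,:,::-1])"
```

```text
time: 27.45
tcp_pos: [0.557, -0.3083, -0.0206]
eef_rot: [-0.53, -0.468, 0.53, -0.468]
force: [0.2, -0.1, -0.2]
grip_width: 0.0598
time: 27.95
tcp_pos: [0.5065, -0.3024, 0.1131]
eef_rot: [0.53, 0.466, -0.53, 0.469]
force: [0.5, -0.8, -0.3]
grip_width: 0.0923
([np.float64(-0.0043), np.float64(-0.075), np.float64(-0.5866), np.float64(0.2)], 'zdir now', np.float64(-97.14), 'tip', array([ 0.5065, -0.3024,  0.1474]), 'q1,q6', array([-0.65,  1.05]), 't', 27.95)
```

View pics/w26.png

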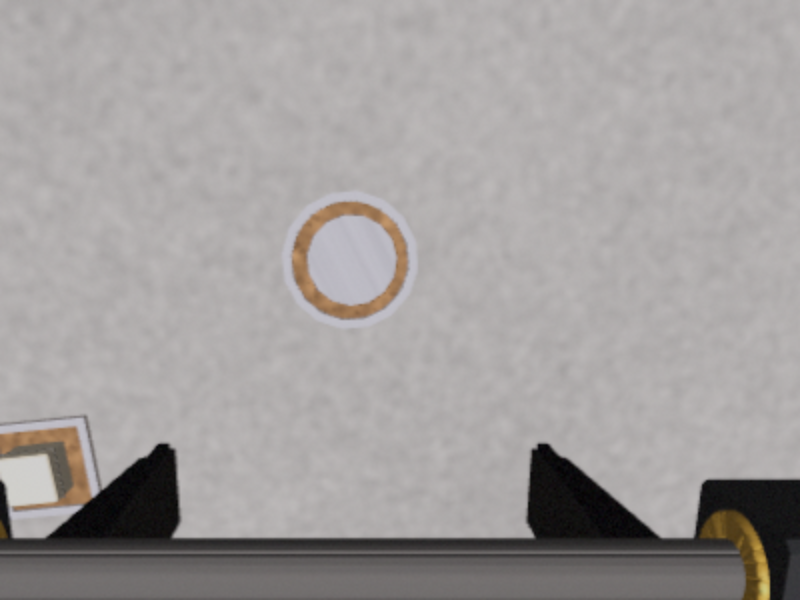

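The pot stands centred in the round tray at image (351,260). Next is the black case.

```bash
python3 -m jog '[0,-0.03,-0.25,0,-1,0,-0.03,-0.25,0,-1,0,-0.03,-0.25,0,-1,0,-0.03,-0.25,0,-1,0,-0.03,-0.25,0,-1]'
python3 -m jog '[0,-0.03,-0.25,0,-1,0,-0.03,-0.25,0,-1,0,-0.03,-0.25,0,-1,0,-0.03,-0.25,0,-1,0,-0.03,-0.25,0,-1]'
python3 -m jog '[0,-0.03,-0.09,0,-1,0,-0.03,-0.09,0,-1,0,-0.03,-0.09,0,-1,0,-0.03,-0.09,0,-1]'
python3 -c "
from h import *
c=cam('wrist')
print(rel([.541,.289,.036],-97.3))
im=imaging.camera('wrist'); cv2.imwrite('pics/w27.png',cv2.resize(im[100:320,190:440],None,fx=3,fy=3)[:,:,::-1])"
```

```text
time: 28.5
tcp_pos: [0.5086, -0.0502, 0.1083]
eef_rot: [-0.53, -0.468, 0.531, -0.467]
force: [1.1, 0.5, 0.5]
grip_width: 0.095
time: 29.0
tcp_pos: [0.5098, 0.2003, 0.1082]
eef_rot: [-0.53, -0.468, 0.531, -0.468]
force: [0.4, 0.5, 0.1]
grip_width: 0.095
time: 29.4
tcp_pos: [0.4909, 0.2918, 0.1081]
eef_rot: [-0.529, -0.469, 0.53, -0.468]
force: [0.0, -1.4, 0.6]
grip_width: 0.0949
([np.float64(0.1063), np.float64(0.0503), np.float64(-0.0034), np.float64(0.3)], 'zdir now', np.float64(-97.01), 'tip', array([0.4909, 0.2918, 0.1424]), 'q1,q6', array([0.42, 2.11]), 't', 29.4)
```

View pics/w27.png

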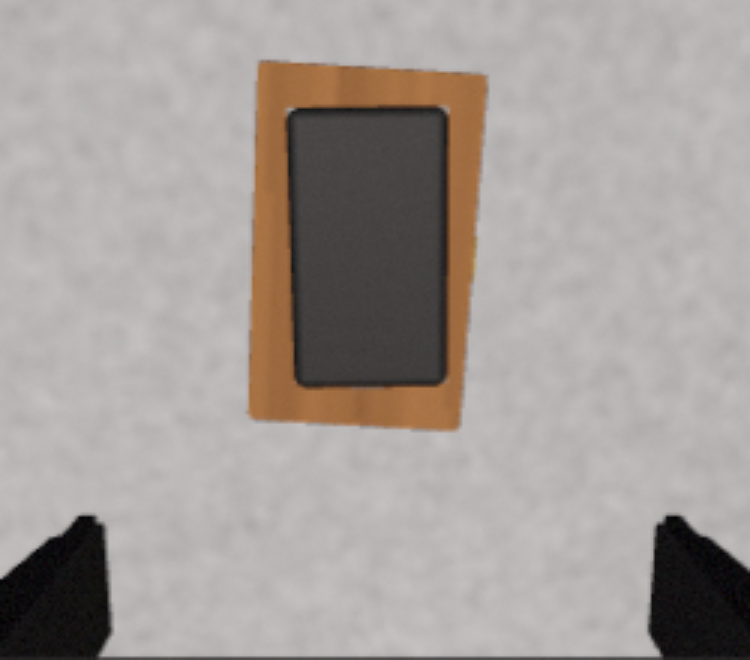

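```bash
cat >> h.py <<'E'
def pose_tool(uv,z,st):
    """quad corners (full-image px) at height z -> centre (tool y,z rel. fingers) , size, long-axis angle from tool y (deg)"""
    M=R.from_quat(st["eef_rot"]).as_matrix()
    w=unproj(cam("wrist",st),uv,z); t=(w-st["tcp_pos"])@M; t=t[:,1:]*1000-[0,1.5]
    c,s,a=cv2.minAreaRect(t.astype(np.float32))
    if s[0]<s[1]: a-=90; 
    a=(a+90)%180-90
    return np.round(c,1),np.round(s,1),round(a,1)
E
python3 - <<'E'
from h import *
st=status.read_state()
f=lambda p:(np.array(p)+.5)/3-.5+[190,100]
print("case",pose_tool(f([(288,110),(447,108),(447,384),(297,386)]),.05,st))
print("slide",pose_tool(f([(258,60),(487,75),(460,431),(249,418)]),.03,st))
E
```

```text
case (array([50.8, -2.8]), array([38.9, 68.4]), -0.8)
slide (array([48.6, -4.8]), array([95.7, 59.5]), 3.2)
```

```bash
python3 -m jog '[0,0.051,-0.003,-0.5,-1,0.03,0.051,-0.003,-0.5,-1,0.07,0.051,-0.003,-0.5,-1,0.07,0.051,-0.003,-0.5,-1,0.07,0.051,-0.003,-0.5,-1]' 20
python3 -c "
from h import *
print(rel([.541,.289,.036],-97.3))
im=imaging.camera('wrist'); cv2.imwrite('pics/w28.png',cv2.resize(im[120:320,190:440],None,fx=3,fy=3)[:,:,::-1])"
```

```text
time: 29.95
tcp_pos: [0.5427, 0.2864, 0.0396]
eef_rot: [-0.528, -0.47, 0.529, -0.47]
force: [-0.6, -0.4, 0.0]
grip_width: 0.0948
([np.float64(0.0379), np.float64(-0.0019), np.float64(-0.0024), np.float64(0.6)], 'zdir now', np.float64(-96.73), 'tip', array([0.5427, 0.2864, 0.0739]), 'q1,q6', array([0.38, 2.07]), 't', 29.95)
```

View pics/w28.png

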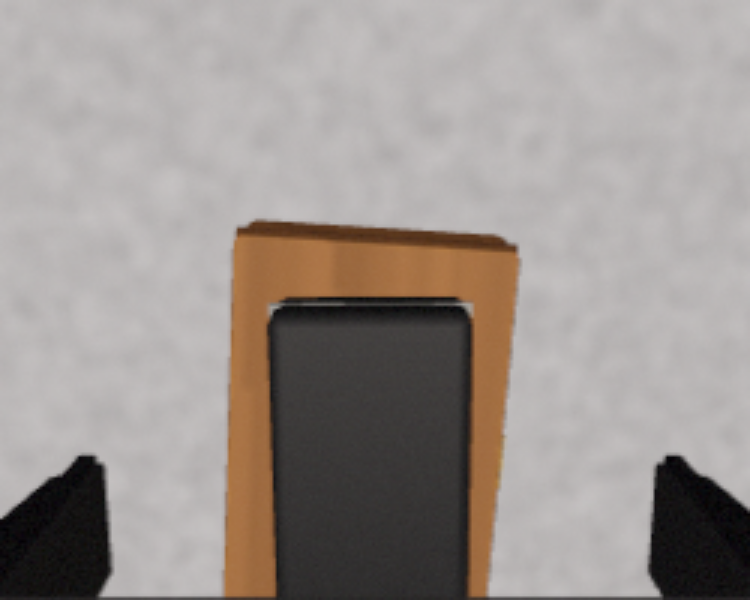

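```bash
python3 -m jog '[0,-0.001,-0.002,0,-0.8,0.015,-0.001,-0.002,0,-0.5,0.03,-0.001,-0.002,0,-0.3,0.036,-0.001,-0.002,0,-0.3,0.036,-0.001,-0.002,0,-0.3]' 20
python3 -c "
from h import *
print(rel([.541,.289,.036],-97.3),status.read_state()['grip_width'])
im=imaging.camera('wrist'); cv2.imwrite('pics/w29.png',cv2.resize(im[120:320,190:440],None,fx=3,fy=3)[:,:,::-1])"
```

```text
time: 30.5
tcp_pos: [0.5409, 0.2894, 0.002]
eef_rot: [-0.527, -0.47, 0.529, -0.47]
force: [-0.7, 0.9, -0.3]
grip_width: 0.0636
([np.float64(0.0003), np.float64(0.0001), np.float64(0.0003), np.float64(0.7)], 'zdir now', np.float64(-96.63), 'tip', array([0.5409, 0.2894, 0.0363]), 'q1,q6', array([0.38, 2.07]), 't', 30.5) 0.06355897081503814
```

View pics/w29.png

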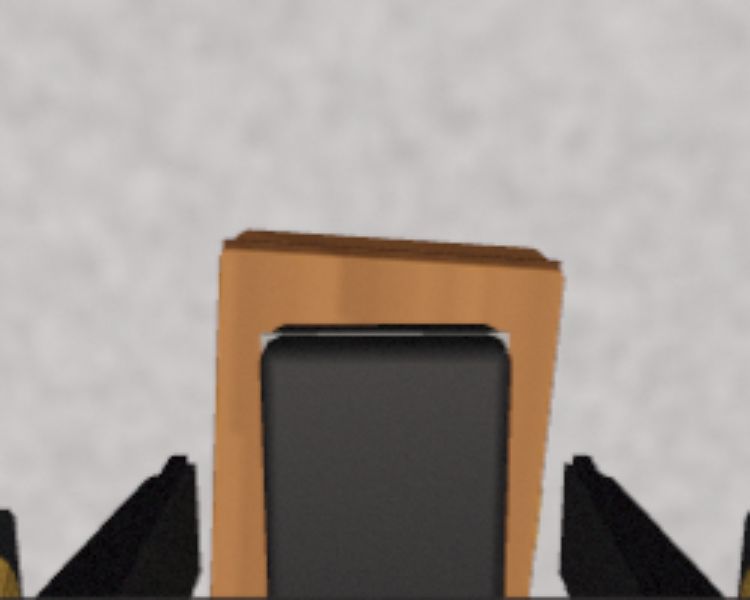

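```bash
python3 -m jog '[0,0,0.001,0,-0.2,0,0,0.001,0,-0.1,0,0,0.001,0,0,0,0,0.001,0,0.1,0,0,0.001,0,0.15]' 20
python3 -m jog '[0,0,0,0,0.2,0,0,0,0,0.4,0,0,0,0,1,0,0,0,0,1]' 20
python3 -m jog '[-0.005,0,0,0,1,-0.02,0,0,0,1,-0.05,0,0,0,1,-0.08,0,0,0,1,-0.08,0,0,0,1]'
python3 -c "
from h import *
print(rel([.4742,.1227,.11],-89.2),status.read_state()['grip_width'])
im=imaging.camera('wrist'); cv2.imwrite('pics/w30.png',cv2.resize(im[50:350,140:540],None,fx=2,fy=2)[:,:,::-1])"
```

```text
time: 31.05
tcp_pos: [0.5416, 0.2887, 0.0037]
eef_rot: [0.528, 0.47, -0.528, 0.47]
force: [-0.7, -0.4, 0.7]
grip_width: 0.0418
time: 31.45
tcp_pos: [0.5416, 0.2886, 0.0036]
eef_rot: [0.528, 0.47, -0.528, 0.47]
force: [0.1, -0.6, 2.6]
grip_width: 0.0398
time: 31.95
tcp_pos: [0.5434, 0.2895, 0.0884]
eef_rot: [0.53, 0.469, -0.526, 0.471]
force: [1.1, 0.6, -1.2]
grip_width: 0.0397
([np.float64(0.0118), np.float64(-0.0495), np.float64(0.1737), np.float64(-7.4)], 'zdir now', np.float64(-96.63), 'tip', array([0.5434, 0.2895, 0.1227]), 'q1,q6', array([0.38, 2.07]), 't', 31.95) 0.03974664051156681
```

View pics/w30.png

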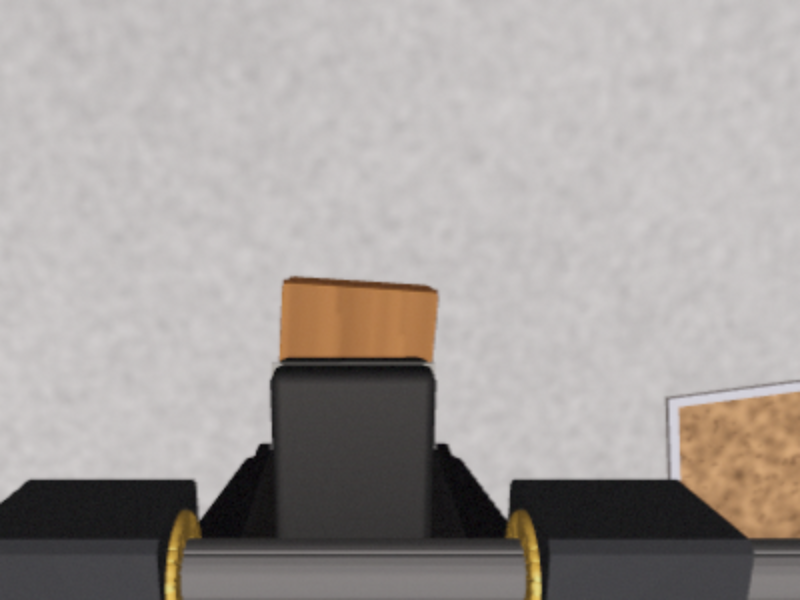

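```bash
python3 -m jog '[0,-0.05,0.173,-7,1,0,-0.05,0.173,-7,1,0,-0.05,0.173,-7,1,0,-0.05,0.173,-7,1,0,-0.05,0.173,-7,1]'
python3 -m jog '[0,0,0,0,1,0,0,0,0,1]'
python3 -c "
from h import *
print(rel([.4742,.1235,.0099],-89.2),status.read_state()['grip_width'])
im=imaging.camera('wrist'); cv2.imwrite('pics/w31.png',cv2.resize(im[50:350,140:540],None,fx=2,fy=2)[:,:,::-1])"
```

```text
time: 32.5
tcp_pos: [0.4698, 0.12, 0.0832]
eef_rot: [0.498, 0.501, -0.5, 0.5]
force: [0.9, 0.3, -0.9]
grip_width: 0.0398
time: 32.7
tcp_pos: [0.4722, 0.1232, 0.0834]
eef_rot: [0.498, 0.502, -0.498, 0.502]
force: [0.0, -0.1, -0.9]
grip_width: 0.04
([np.float64(0.1078), np.float64(0.002), np.float64(-0.0003), np.float64(-0.4)], 'zdir now', np.float64(-89.61), 'tip', array([0.4722, 0.1232, 0.1177]), 'q1,q6', array([0.12, 1.68]), 't', 32.7) 0.04001134052527952
```

View pics/w31.png

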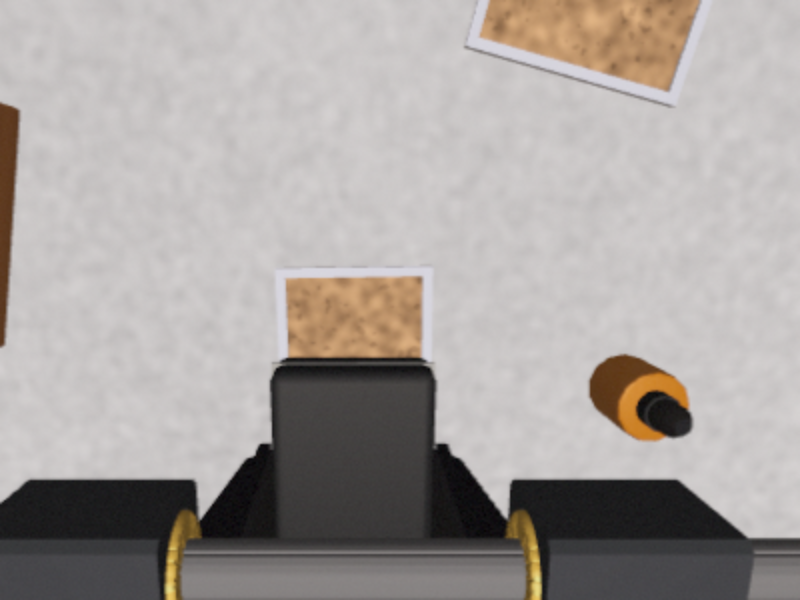

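```bash
python3 -m jog '[0.03,0.002,0,0,1,0.06,0.002,0,0,1,0.085,0.002,0,0,1,0.085,0.002,0,0,1,0.085,0.002,0,0,1]'
python3 -c "
from h import *
print(rel([.4742,.1235,.0099],-89.2),status.read_state()['grip_width'])
im=imaging.camera('wrist'); cv2.imwrite('pics/w32.png',cv2.resize(im[50:350,140:540],None,fx=2,fy=2)[:,:,::-1])"
```

```text
time: 33.25
tcp_pos: [0.4739, 0.1232, -0.0014]
eef_rot: [0.498, 0.502, -0.498, 0.502]
force: [0.8, -0.5, -0.4]
grip_width: 0.0397
([np.float64(0.023), np.float64(0.0003), np.float64(-0.0003), np.float64(-0.4)], 'zdir now', np.float64(-89.58), 'tip', array([0.4739, 0.1232, 0.0329]), 'q1,q6', array([0.12, 1.68]), 't', 33.25) 0.0396546174995874
```

View pics/w32.png

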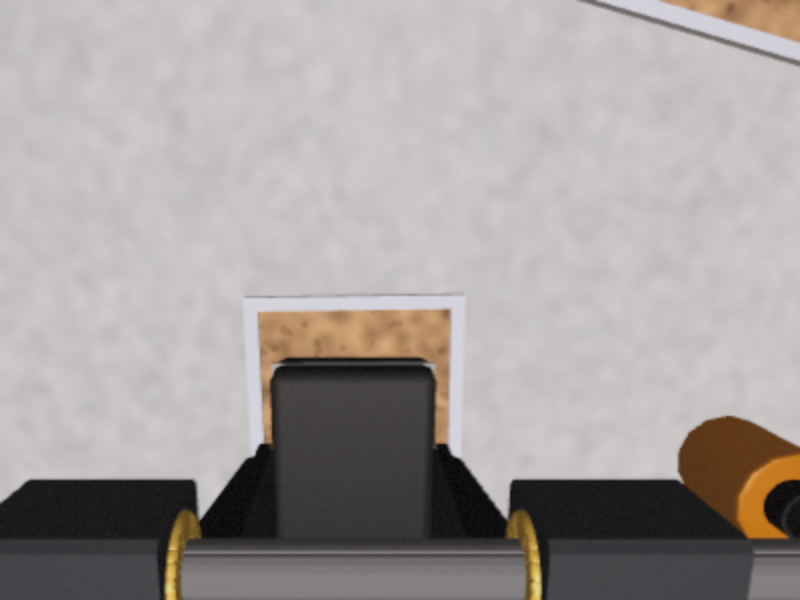

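Run:
```python
from h import *
c=cam("scene"); zd=np.array([.585,-.811,0]); yd=np.array([.811,.585,0]); t=np.array([.6418,.2893,0])
for s in (.09,-.09):
  for y in (-.03,0,.03):
    print(s,y,[(((proj(c,[t+zd*s+yd*y+[0,0,h]])[0]-[330,290])*5).round()).tolist() for h in (.03,.05,.07,.09)])
tc=cam("top"); print(unproj(tc,[[319,295]],.06))
```

```text
0.09 -0.03 [[85.0, 201.0], [87.0, 164.0], [88.0, 126.0], [90.0, 86.0]]
0.09 0 [[69.0, 276.0], [70.0, 240.0], [71.0, 202.0], [72.0, 162.0]]
0.09 0.03 [[51.0, 356.0], [52.0, 320.0], [53.0, 282.0], [54.0, 243.0]]
-0.09 -0.03 [[643.0, 299.0], [655.0, 262.0], [668.0, 224.0], [681.0, 185.0]]
-0.09 0 [[643.0, 381.0], [656.0, 344.0], [669.0, 307.0], [682.0, 267.0]]
-0.09 0.03 [[643.0, 468.0], [656.0, 432.0], [669.0, 394.0], [683.0, 356.0]]
[[0.47039799 0.0079798  0.06      ]]
```

```bash
python3 -m jog '[0.006,0,0,0,1,0.012,0,0,0,1,0.018,0,0,0,1,0.02,0,0,0,1,0.02,0,0,0,1]'
python3 -m jog '[0.001,0,0,0,1,0.002,0,0,0,1,0.002,0,0,0,1]'
```

```text
time: 33.8
tcp_pos: [0.4737, 0.1225, -0.0218]
eef_rot: [0.498, 0.502, -0.499, 0.501]
force: [0.4, 0.7, -1.2]
grip_width: 0.0396
time: 34.1
tcp_pos: [0.4739, 0.1226, -0.0235]
eef_rot: [0.498, 0.502, -0.498, 0.502]
force: [-1.1, 0.4, -1.2]
grip_width: 0.04
```

```bash
python3 -m jog '[0.001,0,0,0,1,0.001,0,0,0,1]'
```

```text
time: 34.3
tcp_pos: [0.4739, 0.1226, -0.0244]
eef_rot: [0.498, 0.502, -0.498, 0.502]
force: [0.5, 0.4, -0.5]
grip_width: 0.0396
```

```bash
python3 -m jog '[0.001,0,0,0,1,0.001,0,0,0,1]'
```

```text
time: 34.5
tcp_pos: [0.474, 0.1226, -0.0245]
eef_rot: [0.499, 0.501, -0.498, 0.502]
force: [-3.1, -0.5, 15.7]
grip_width: 0.0397
```

Contact at the expected height. I'll release, rise and check.

```bash
python3 -m jog '[-0.001,0,0,0,0.1,-0.001,0,0,0,0,-0.001,0,0,0,-0.1,-0.001,0,0,0,-0.2,-0.001,0,0,0,-0.2]'
python3 -m jog '[-0.02,0,0,0,-0.2,-0.06,0,0,0,-0.4,-0.1,0,0,0,-1,-0.13,-0.03,0,0,-1,-0.13,-0.05,0,0,-1]'
python3 -c "
from h import *
print(rel([.51,.28,.15],-100.2))
im=imaging.camera('wrist'); cv2.imwrite('pics/w33.png',cv2.resize(im[50:350,140:540],None,fx=2,fy=2)[:,:,::-1])"
```

```text
time: 35.0
tcp_pos: [0.4738, 0.1226, -0.0246]
eef_rot: [0.498, 0.502, -0.498, 0.502]
force: [-0.3, 0.1, -0.8]
grip_width: 0.0563
time: 35.5
tcp_pos: [0.424, 0.1224, 0.1084]
eef_rot: [0.5, 0.5, -0.497, 0.503]
force: [0.3, -0.4, -1.1]
grip_width: 0.0836
([np.float64(-0.0068), np.float64(0.087), np.float64(-0.157), np.float64(10.6)], 'zdir now', np.float64(-89.63), 'tip', array([0.424 , 0.1224, 0.1427]), 'q1,q6', array([0.13, 1.7 ]), 't', 35.5)
```

View pics/w33.png

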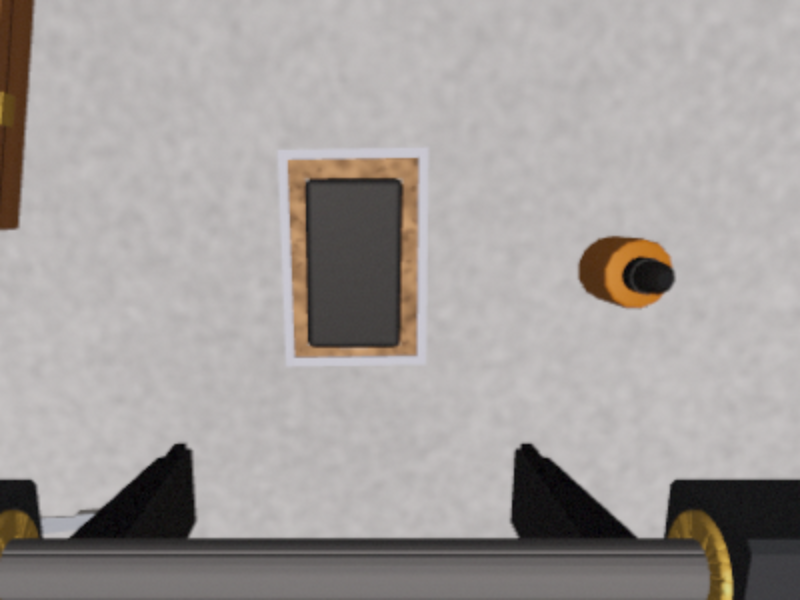

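The case lies flat on the cork in its tray, 2–3 mm off centre along the length, and the bottle is untouched. Now the slide box.

```bash
python3 -m jog '[0,0.07,-0.157,10.5,-1,0,0.07,-0.157,10.5,-1,0,0.07,-0.157,10.5,-1,0,0.07,-0.157,10.5,-1,0,0.07,-0.157,10.5,-1]'
python3 -m jog '[0,0,0,0,-1,0,0,0,0,-1]'
python3 -c "
from h import *
print(rel([.541,.287,.012],-100.2))
im=imaging.camera('wrist'); cv2.imwrite('pics/w34.png',cv2.resize(im[70:320,190:440],None,fx=2.4,fy=2.4)[:,:,::-1])"
```

```text
time: 36.05
tcp_pos: [0.4937, 0.2824, 0.1047]
eef_rot: [0.542, 0.455, -0.542, 0.455]
force: [-0.6, 0.1, -1.0]
grip_width: 0.0945
time: 36.25
tcp_pos: [0.4924, 0.2788, 0.1052]
eef_rot: [-0.542, -0.454, 0.543, -0.454]
force: [0.1, -0.0, -0.4]
grip_width: 0.0953
([np.float64(0.1275), np.float64(0.0465), np.float64(-0.0168), np.float64(0.0)], 'zdir now', np.float64(-100.17), 'tip', array([0.4924, 0.2788, 0.1395]), 'q1,q6', array([0.4 , 2.15]), 't', 36.25)
```

View pics/w34.png

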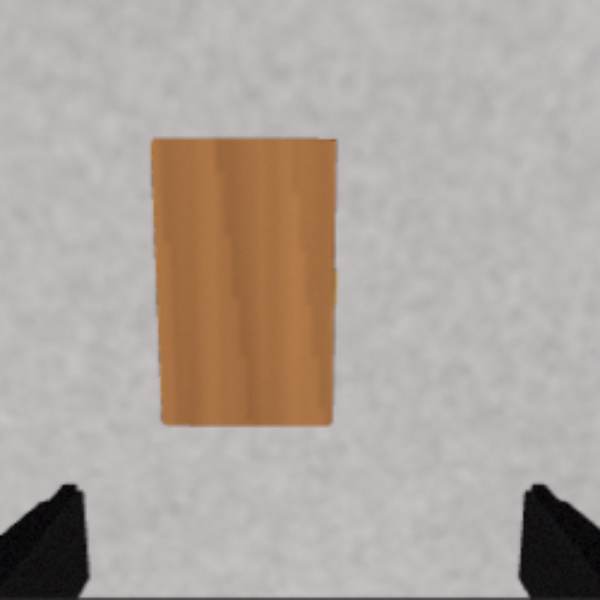

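Run:
```python
from h import *
st=status.read_state()
f=lambda p:(np.array(p)+.5)/2.4-.5+[190,70]
print("slide",pose_tool(f([(152,139),(336,140),(332,425),(163,425)]),.03,st))
```

```text
slide (array([ 44.4, -19.9]), array([95.1, 59.1]), 0.3)
```

```bash
python3 -m jog '[0,0.044,-0.02,0,-1,0.03,0.044,-0.02,0,-1,0.06,0.044,-0.02,0,-1,0.085,0.044,-0.02,0,-1,0.085,0.044,-0.02,0,-1]'
python3 -c "
from h import *
print(rel([.541,.290,.006],-100.2))
im=imaging.camera('wrist'); cv2.imwrite('pics/w35.png',cv2.resize(im[120:320,190:440],None,fx=3,fy=3)[:,:,::-1])"
```

```text
time: 36.8
tcp_pos: [0.5381, 0.2899, 0.0179]
eef_rot: [-0.541, -0.454, 0.544, -0.453]
force: [0.3, -0.4, -0.0]
grip_width: 0.0948
([np.float64(0.0462), np.float64(0.0031), np.float64(-0.0007), np.float64(-0.0)], 'zdir now', np.float64(-100.21), 'tip', array([0.5381, 0.2899, 0.0522]), 'q1,q6', array([0.39, 2.14]), 't', 36.8)
```

View pics/w35.png

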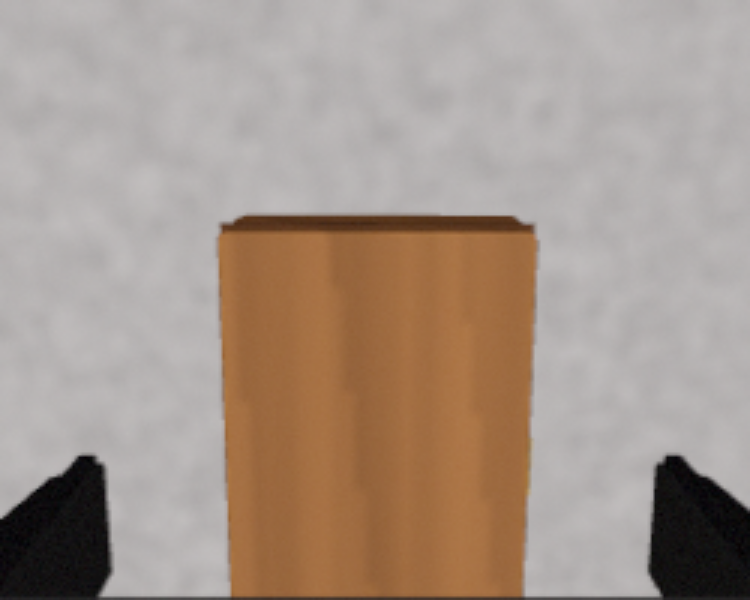

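```bash
python3 -m jog '[0.02,0,0,0,-1,0.035,0,0,0,-1,0.045,0,0,0,-0.7,0.045,0,0,0,-0.5,0.045,0,0,0,-0.4]' 40
python3 -m jog '[0,0,0,0,-0.3,0,0,0,0,-0.2,0,0,0,0,0,0,0,0,0,1,0,0,0,0,1]' 40
python3 -m jog '[-0.005,0,0,0,1,-0.02,0,0,0,1,-0.05,0,0,0,1,-0.08,0,0,0,1,-0.08,0,0,0,1]'
python3 -c "
from h import *
print(rel([.648,.0265,.10],-104.3),status.read_state()['grip_width'])
im=imaging.camera('wrist'); cv2.imwrite('pics/w36.png',im[:,:,::-1])"
```

```text
time: 37.35
tcp_pos: [0.5399, 0.2917, -0.024]
eef_rot: [0.542, 0.454, -0.542, 0.454]
force: [-0.2, -0.2, 0.4]
grip_width: 0.0765
time: 37.85
tcp_pos: [0.5399, 0.2917, -0.0239]
eef_rot: [0.542, 0.454, -0.542, 0.454]
force: [-0.4, -1.2, 5.7]
grip_width: 0.0598
time: 38.35
tcp_pos: [0.5415, 0.2925, 0.0602]
eef_rot: [0.544, 0.453, -0.54, 0.455]
force: [-0.3, -1.4, -1.5]
grip_width: 0.0597
([np.float64(-0.0055), np.float64(0.1516), np.float64(0.2431), np.float64(4.2)], 'zdir now', np.float64(-100.13), 'tip', array([0.5415, 0.2925, 0.0945]), 'q1,q6', array([0.39, 2.14]), 't', 38.35) 0.05969149834324667
```

View pics/w36.png

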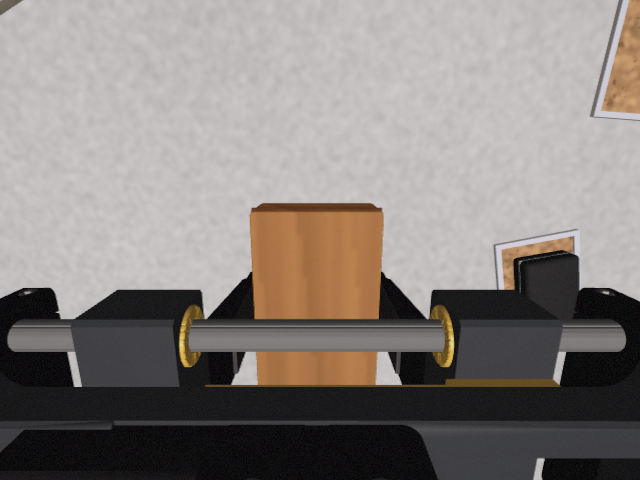

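```bash
python3 -m jog '[-0.02,0.045,0.235,4,1,-0.02,0.045,0.235,4,1,-0.02,0.045,0.235,4,1,-0.02,0.045,0.235,4,1,-0.02,0.045,0.235,4,1]'
python3 -m jog '[0,0,0,0,1,0,0,0,0,1,0,0,0,0,1]'
python3 -c "
from h import *
print(rel([.651,.0265,.0123],-104.3),status.read_state()['grip_width'])
c=cam('wrist');im=imaging.camera('wrist'); cv2.imwrite('pics/w37.png',im[:,:,::-1])
hsv=cv2.cvtColor(im,cv2.COLOR_RGB2HSV)
m=((hsv[:,:,1]>90)&(hsv[:,:,0]<25)).astype(np.uint8)
for k in cv2.findContours(m,cv2.RETR_EXTERNAL,cv2.CHAIN_APPROX_NONE)[0]:
    if cv2.contourArea(k)<250: continue
    w=unproj(c,k.reshape(-1,2),0.002)[:,:2]
    r=cv2.minAreaRect((w*1000).astype(np.float32)); print(k.reshape(-1,2).mean(0).round(),np.round(r[0],1),np.round(r[1],1),round(r[2],1))
    print(pose_tool(k.reshape(-1,2),.002,status.read_state()))
"
```

```text
time: 38.9
tcp_pos: [0.5418, 0.05, 0.0752]
eef_rot: [-0.557, -0.435, 0.558, -0.434]
force: [0.4, -0.4, -1.6]
grip_width: 0.0603
time: 39.2
tcp_pos: [0.5423, 0.0532, 0.0751]
eef_rot: [-0.557, -0.435, 0.558, -0.435]
force: [-0.8, 0.5, -1.7]
grip_width: 0.0597
([np.float64(0.097), np.float64(0.112), np.float64(-0.0006), np.float64(0.2)], 'zdir now', np.float64(-104.1), 'tip', array([0.5423, 0.0532, 0.1094]), 'q1,q6', array([-0.02,  1.79]), 't', 39.2) 0.05965561014514436
[377. 378.] [412.1  21.9] [331.   35.5] 75.9
(array([-118.6,   60.6]), array([ 35.5, 331.1]), -90.0)
[444. 336.] [431.7 -36.1] [20.2 63.1] 83.4
(array([-85.5, 112.1]), array([20.2, 63.1]), -7.5)
[188. 336.] [486.7 182.7] [20.8 62.8] 69.6
(array([ -85.4, -113.5]), array([62.8, 20.8]), 6.2)
[563. 257.] [ 475.5 -151.5] [38.5 38.7] 88.8
(array([-14.8, 213.4]), array([38.5, 38.7]), -12.9)
[316. 262.] [525.7  57.1] [111.3 102.3] 75.9
(array([-17. ,  -1.3]), array([102.4, 111.3]), -90.0)
[315.  91.] [652.2  25.2] [ 75.8 111.4] 75.8
(array([113.6,  -1.1]), array([111.4,  75.8]), 0.1)
```

View pics/w37.png

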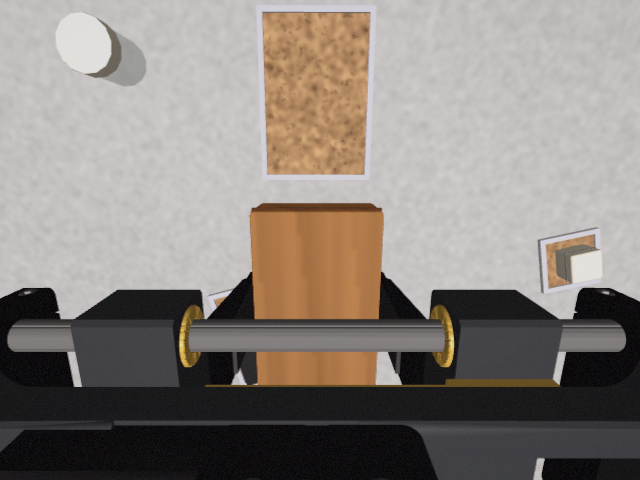

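```bash
python3 -m jog '[0,0.05,-0.001,0,1,0,0.1,-0.001,0,1,0.02,0.113,-0.001,0,1,0.05,0.113,-0.001,0,1,0.065,0.113,-0.001,0,1]'
python3 -m jog '[0,0,0,0,1,0,0,0,0,1]'
python3 -c "
from h import *
print(rel([.6517,.0255,.0123],-104.3),status.read_state()['grip_width'])
im=imaging.camera('wrist'); cv2.imwrite('pics/w38.png',im[:,:,::-1])"
```

```text
time: 39.75
tcp_pos: [0.6513, 0.0272, 0.0077]
eef_rot: [-0.556, -0.436, 0.558, -0.434]
force: [1.0, 0.0, -2.1]
grip_width: 0.0594
time: 39.95
tcp_pos: [0.6525, 0.0265, 0.0111]
eef_rot: [-0.558, -0.435, 0.558, -0.435]
force: [0.6, 0.1, -0.3]
grip_width: 0.0597
([np.float64(0.0331), np.float64(-0.0005), np.float64(0.0012), np.float64(0.2)], 'zdir now', np.float64(-104.08), 'tip', array([0.6525, 0.0265, 0.0454]), 'q1,q6', array([-0.06,  1.76]), 't', 39.95) 0.05969760264958034
```

View pics/w38.png

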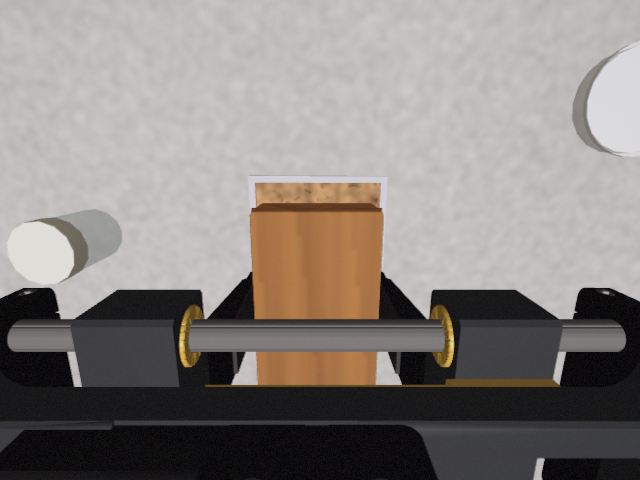

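```bash
python3 -m jog '[0.01,0,0.001,0,1,0.02,0,0.001,0,1,0.028,0,0.001,0,1,0.028,0,0.001,0,1,0.028,0,0.001,0,1]'
python3 -m jog '[0.001,0,0,0,1,0.002,0,0,0,1,0.002,0,0,0,1]'
```

```text
time: 40.5
tcp_pos: [0.6521, 0.0248, -0.0177]
eef_rot: [-0.558, -0.435, 0.558, -0.435]
force: [-0.2, -0.5, -1.5]
grip_width: 0.0597
time: 40.8
tcp_pos: [0.6522, 0.0248, -0.0194]
eef_rot: [0.558, 0.435, -0.558, 0.435]
force: [0.2, -0.3, -1.6]
grip_width: 0.0595
```

```bash
python3 -m jog '[0.001,0,0,0,1,0.002,0,0,0,1,0.002,0,0,0,1]'
```

```text
time: 41.1
tcp_pos: [0.6521, 0.0248, -0.0216]
eef_rot: [-0.558, -0.435, 0.558, -0.435]
force: [-0.1, 0.3, -0.8]
grip_width: 0.0595
```

```bash
python3 -m jog '[0.001,0,0,0,1,0.001,0,0,0,1]'
```

```text
time: 41.3
tcp_pos: [0.6523, 0.0248, -0.0218]
eef_rot: [0.558, 0.435, -0.558, 0.435]
force: [-2.1, -0.8, 5.0]
grip_width: 0.0597
```

Contact at 5 N. I'll release and rise.

```bash
python3 -m jog '[0,0,0,0,-0.3,0,0,0,0,-0.4,0,0,0,0,-0.5,0,0,0,0,-0.6,0,0,0,0,-0.6]'
python3 -m jog '[-0.02,0,0,0,-0.6,-0.06,0,0,0,-0.6,-0.1,0,0,0,-1,-0.15,-0.05,0,0,-1,-0.15,-0.1,0,0,-1]'
python3 -m jog '[0,-0.06,0,0,-1,0,-0.06,0,0,-1,0,-0.06,0,0,-1]'
python3 -c "
from h import *
print(tip(),status.read_state()['force'])
for n in ('wrist','top','scene'):
    im=imaging.camera(n); cv2.imwrite(f'pics/f_{n}.png',im[:,:,::-1])"
```

```text
time: 41.8
tcp_pos: [0.6522, 0.0248, -0.0225]
eef_rot: [-0.558, -0.435, 0.558, -0.435]
force: [0.3, 0.5, 0.5]
grip_width: 0.0754
time: 42.3
tcp_pos: [0.5721, 0.0451, 0.1269]
eef_rot: [0.56, 0.433, -0.556, 0.436]
force: [0.8, 1.6, -0.4]
grip_width: 0.0932
time: 42.6
tcp_pos: [0.5117, 0.0604, 0.1246]
eef_rot: [0.558, 0.435, -0.557, 0.435]
force: [-0.0, -0.2, 0.6]
grip_width: 0.0947
[0.5116573  0.06037975 0.15891852] [-0.02541487 -0.19777163  0.57873644]
```

View pics/f_wrist.png

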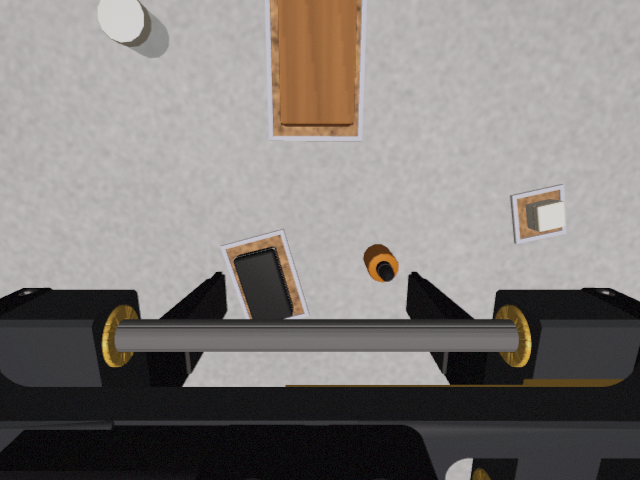

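View pics/f_scene.png

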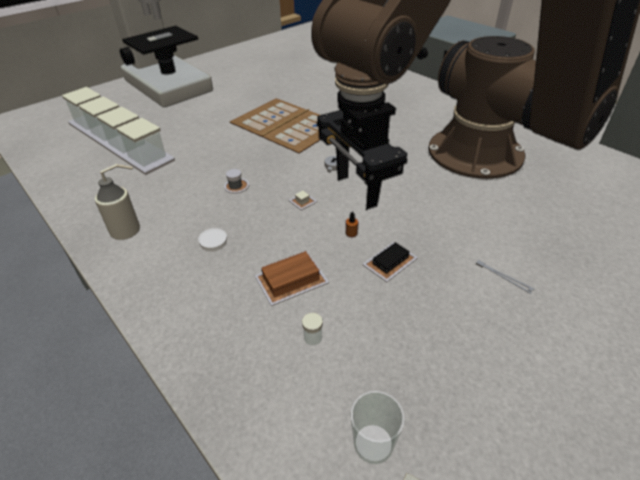

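View pics/f_top.png

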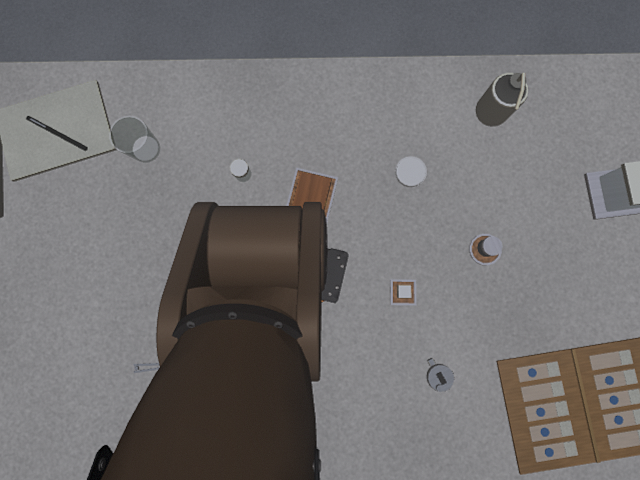

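All four pieces look flat in their trays, and the bottle and jar are upright in place. I'll step back a little to measure how well the slide box and case are centred.

```bash
python3 -m jog '[-0.04,-0.04,0,0,-1,-0.04,-0.04,0,0,-1,-0.04,-0.04,0,0,-1,-0.04,-0.04,0,0,-1]'
python3 -c "
from h import *
im=imaging.camera('wrist'); cv2.imwrite('pics/g.png',cv2.resize(im[0:300,200:400],None,fx=2,fy=2)[:,:,::-1]);print(status.read_state()['tcp_pos'])"
```

```text
time: 43.15
tcp_pos: [0.4747, 0.0695, 0.1635]
eef_rot: [0.558, 0.434, -0.558, 0.435]
force: [-0.0, 0.1, -0.2]
grip_width: 0.0949
[0.47450856 0.06948839 0.1632235 ]
```

View pics/g.png

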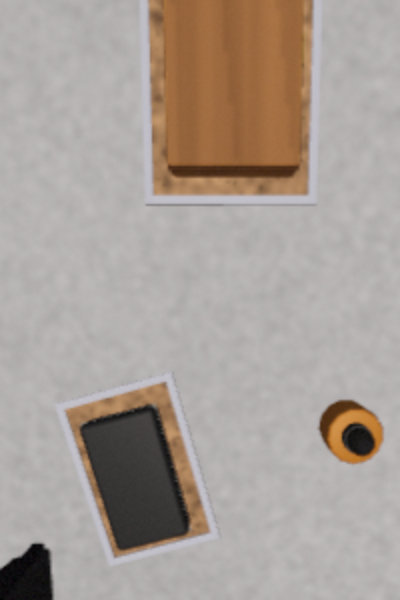

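```bash
python3 -c "
from plant import bot,status
print(status.read_state()['joint_vel'].round(3)); print(bot.finish_job())"
```

```text
[-0.     0.004  0.006  0.     0.004  0.   ]
the job is handed in; nothing more can be done
None
```

I took the pile apart from the top down and set each piece in its own tray, in the required order. The job was handed in at about 43 s of the 144 s allowed; no verdict is reported.

- **TCP discrepancy:** the real fingertips are about 34 mm short of the reported TCP. The scene and wrist pictures and a light bench touch (contact at reported z = -0.034) all disagreed with the stated TCP. A first try at gripping the cover-glass box closed on air above it without moving anything. From then on I used the corrected tip height.
- **Final checks:** in the last pictures all four pieces lie flat on the cork floors of their trays. The cover-glass box and the pot look centred. The black case and the slide box are each about 2–3 mm off centre, against the 12 mm allowed.
- **Bystanders and arm:** the dropper bottle and the specimen jar are standing where they were. The gripper is open and clear, with no contact force.

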